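# Load the tilting leak-check stand, lock its gate and tip the sample bottles

### The arm

A 6-joint arm with a two-finger parallel gripper is mounted at the origin on a cart in front of the work surface, level with it; the furniture and walls round the work are solid. World frame = base frame: x ahead of the robot, y to its left, z up, the work surface at z = 0. Lengths are in m, angles in rad, forces in N, time in s.
With the tool pointing down it reaches from about 0.275 to 0.825 m from the base axis. Payload 4.9 kg.
Tool frame: the origin (TCP) lies at the very end of the fingers, on their centre line; the grasp point (between the pads) lies 19 mm behind it; z points along the fingers, y is the line along which they close (so a half turn about z gives the same grasp; the last joint's range is limited). The gripper opens to 85 mm and grips with 20 to 120 N. Pads are 22 mm wide; open, the fingers measure 114 mm over their backs; the gripper's body (76 mm by 85 mm) begins 54 mm behind the grasp point. The pads swing forward as they close: fully open they stand 13 mm farther back than shut.
Start: joints at [1.118, 0.326, -0.193, 1.052, 0, 1.437], TCP at [0.172, 0.522, 0.231] pointing down, gripper open.
Joint ranges: [-2.65, 2.65], [-0.97, 1.79], [-1.3, 1.35], [-1.93, 2.1], [-1.47, 1.37], [-3.14, 3.14]. Speed limits (rad/s): [2.57, 2.57, 3.14, 3.14, 3.14, 3.14].

### API

Orientations are given as a unit quaternion [x, y, z, w].
In Python, from rig import telemetry, snapshot, camera_info, workorder gives the robot as it stands.
- The arm moves only by the tool play_rows, never from a script. Its argument "plan" is a list of rows, each a list of 6 numbers: the shift along the tool's x, y, z in mm, then the turn, a rotation vector about the tool's x, y, z in rad. In form: [[tx, ty, tz, ax, ay, az], ...]. A call has 1 to 20 rows; each row shifts and turns the commanded pose from where the row before left it, along the tool's axes as they then stand; what a row does not reach is not made up. A row lasts 1/10 s, in which the tool goes at most 50 mm and 8.59 degrees, less where a joint would pass 70% of its speed; a pose out of reach is approached as far as the arm can. A call with a gripper value outside its range is refused whole. "claw" is the closure, from -1 (fully open) to 1 (shut), set as the call begins (left out, the last holds). The fingers move at their own pace and stop on an object; "grip_force" is the grip in N (left out, the last holds). Time passes only in rows, so rows that do not move let the fingers close. It gives the time, the measured TCP pose, the force, the opening and the grip force at its end, in the units of the state.
- telemetry.state(): the state, without advancing time (a new reading comes with each control period).
- snapshot(name): name is "scene" or "top"; returns the picture (480x640x3 uint8, blue, green, red); there is no depth.
- camera_info(name): a dict with "fx", "fy", "cx", "cy" (pixels), "D" ([k1, k2, p1, p2, k3] as OpenCV has them; the pictures are not rectified), "rvec" (rotation vector, rad) and "tvec" (3), from world to camera coordinates, as OpenCV has them. Camera axes: x right, y down, z forward; pixel columns grow to the right and rows downward; lengths in m; the calibration is good to about 2 mm. A picture is of the moment at which its call begins. camera_info takes no time and is no camera call.
- workorder.close_job(): hands the job in; it is judged then, once.
The state is a dict: "time": time; "joints": joint angles; "joint_vel": joint speeds; "joint_torque": joint torques, N m; "eef_pos": TCP position; "eef_rot": TCP orientation; "wrist_force": force on the tool from outside, world axes, zero at the start; "moment": the same for the moment, N m; "width": finger opening in m; "grip_force": force on a finger pad.
Only numpy, scipy, OpenCV 4.12 (cv2) and the standard library are available. Lean on these libraries where they do the work, as an engineer would, in place of code of your own. Each camera call takes 0.05 s, during which the arm holds its last target. There are 200 camera calls.

### The job

Set up the leak check for the two or three sample bottles that stand in white pucks beside the tilting stand (the block of finished stock behind it is not part of the job): turn the cradle fully upright (the lever on its right moves it), pull the plunger knob up and turn it so that it stays parked, slide the comb gate fully open, and stand every sample bottle in a pocket of its own. Then slide the gate fully closed over the collars, turn the plunger knob back so that it drops home and locks the gate, and tip the cradle forward to the 110 degree mark, caps pointing 20 degrees below level, and leave it there. Do not push the nylon tamper or the loose pump head about.

Things in the scene. Friction and masses are not known exactly. Their poses are not given: they have to be found in the camera images.
- stand: Fixed steel leak-check stand; origin on the table under the pivot line, x away from the robot, y (left) along the pivot line, z up. Pivot 85 mm above the table. Base 150 (x) x 306 (y) x 8 mm; cheeks at y -120 and +144 mm, 107 mm high. Dial on the right (-y) cheek, long marks where the lever stands at 0 and 110 degrees tilt. A fixed press, 352 mm high, is to its right (x 0.32-0.54, y below -0.03).
- cradle (a joint): Cradle's tilt, rad: 0 upright (stop), growing as its top and the caps tip forward (stand's -x); 1.571 bottles level; 1.92 = the 110 degree mark; stop 2.35. Stiff friction pivot: stays where left, takes about 4 N at the lever handle. Starts at 0.5 to 1.0. Gate, plunger and pockets ride on it; the heights given for them are for upright. Pocket floors 50 mm below the pivot: 35 mm above the table.
- lever_grip (a point): Middle of the black revolving handle on the lever's end: a cylinder of 21 mm diameter and 46 mm length, its axis along the stand's y, spinning freely on its axle. The lever is fixed to the cradle outside the right cheek. The point lies at -172 mm of the stand's y; at tilt t it is 124*sin(45deg - t) mm to the stand's +x of the pivot and 124*cos(45deg - t) mm above the pivot.
- plunger (a joint): Plunger's lift, m: 0 = down, its 7 mm pin through the gate's hole, locked; stop 0.014. A spring pulls it down (4 N down, 8 N lifted). Lifted over 0.0095 it can be turned; turned over 0.7 rad it stays up by itself at 0.0095 (parked). Turned back to 0 it drops; the pin enters only if the gate is fully closed, else it sits on the gate near 0.007, or, dropped with the gate open, blocks its closing.
- plunger_knob (a joint): Turn of the plunger's knob about the cradle's z, rad, anticlockwise from above: 0 = locking direction (grip bar along the stand's y), stop at 1.3 (bar almost across). Turns only while lifted.
- plunger_grip (a point): Middle of the plunger's black grip bar, 12 mm thick, 40 mm long, 20 mm high, above a 31 mm disc that begins 9 mm below this point; the bar's top is 11 mm above the point. y axis along the bar; lifts and turns with the knob. Upright and down: 162.5 mm above the table, at -95 mm of the stand's y; the nearest pocket's middle is 68 mm away.
- gate (a joint): Slide of the comb-shaped aluminium gate over the pockets, m: 0 = closed, teeth over the bottle collars; 0.031 = open (stop), slid to the stand's +y. Friction 2 N. Its upper face is 84.5 mm above the pocket floors, 119.5 mm above the table when upright. Open, it leaves 51 x 53 mm free at each pocket.
- gate_knob (a point): Middle of the upright round black knob on the gate, 16 mm diameter, 28 mm high from the gate's upper face; this point is 14 mm above that face, 133.5 mm above the table when upright, at +127 mm of the stand's y when closed (pocket 3 lies at +97: close the fingers along the stand's x to keep clear of a bottle there).
- pocket_1 (a point): Middle of pocket 1 of the cradle (-27 mm along the stand's y), 57 mm above its floor: where the middle of a bottle standing in it comes. The pocket is 50 mm square in the lowest 14 mm and wider above; it takes one bottle in its puck, in any turn, cap up.
- pocket_2 (a point): Middle of pocket 2 of the cradle (+35 mm along the stand's y), 57 mm above its floor: where the middle of a bottle standing in it comes. The pocket is 50 mm square in the lowest 14 mm and wider above; it takes one bottle in its puck, in any turn, cap up.
- pocket_3 (a point): Middle of pocket 3 of the cradle (+97 mm along the stand's y), 57 mm above its floor: where the middle of a bottle standing in it comes. The pocket is 50 mm square in the lowest 14 mm and wider above; it takes one bottle in its puck, in any turn, cap up.
- bottle_1_mid (a point): Sample bottle 1 (may be absent): filled serum bottle fixed in a weighted white transport puck of 44 mm diameter, 22 mm high; 114 mm high in all, 0.21 kg; this point is on its axis, 57 mm above the base; z to the cap. Glass above the puck; collar 41 mm diameter from 61 to 75 mm up, rounding in to 26 at 79; fixed overcap 24 mm diameter from 79 to 114 mm. Hold it by the overcap.
- bottle_2_mid (a point): Sample bottle 2 (may be absent): filled serum bottle fixed in a weighted white transport puck of 44 mm diameter, 22 mm high; 114 mm high in all, 0.21 kg; this point is on its axis, 57 mm above the base; z to the cap. Glass above the puck; collar 41 mm diameter from 61 to 75 mm up, rounding in to 26 at 79; fixed overcap 24 mm diameter from 79 to 114 mm. Hold it by the overcap.
- bottle_3_mid (a point): Sample bottle 3 (may be absent): filled serum bottle fixed in a weighted white transport puck of 44 mm diameter, 22 mm high; 114 mm high in all, 0.21 kg; this point is on its axis, 57 mm above the base; z to the cap. Glass above the puck; collar 41 mm diameter from 61 to 75 mm up, rounding in to 26 at 79; fixed overcap 24 mm diameter from 79 to 114 mm. Hold it by the overcap.
- tamper: White nylon tamper, 42 mm wide, 110 mm high, standing loose to the right; a bystander; origin under its middle.
- insert: Small pump head standing loose, 26 mm wide, 37 mm high; a bystander; origin under its middle.

How it is judged:
On the way, in this order (a step that is already met when the one before it is completed fails the run):
1. the cradle stands upright (tilt below 0.06 rad) (value of joint cradle below 0.06 rad), for 0.2 s.
2. the plunger is lifted (over 8 mm) and turned (over 0.8 rad) so that it parks (value of joint plunger above 0.008 m and value of joint plunger_knob above 0.8 rad), for 0.3 s.
3. the gate is slid open (over 25 mm) (value of joint gate above 0.025 m), for 0.2 s.
4. every sample bottle stands in a pocket (middle within 12 mm of the pocket's point), gate still open ((distance between bottle_1_mid and pocket_1 below 0.012 m or distance between bottle_1_mid and pocket_2 below 0.012 m or distance between bottle_1_mid and pocket_3 below 0.012 m) and (distance between bottle_2_mid and pocket_1 below 0.012 m or distance between bottle_2_mid and pocket_2 below 0.012 m or distance between bottle_2_mid and pocket_3 below 0.012 m) and (distance between bottle_3_mid and pocket_1 below 0.012 m or distance between bottle_3_mid and pocket_2 below 0.012 m or distance between bottle_3_mid and pocket_3 below 0.012 m) and value of joint gate above 0.022 m), for 0.3 s.
5. the gate is closed (under 2.5 mm) over the bottles in their pockets (value of joint gate below 0.0025 m and (distance between bottle_1_mid and pocket_1 below 0.014 m or distance between bottle_1_mid and pocket_2 below 0.014 m or distance between bottle_1_mid and pocket_3 below 0.014 m) and (distance between bottle_2_mid and pocket_1 below 0.014 m or distance between bottle_2_mid and pocket_2 below 0.014 m or distance between bottle_2_mid and pocket_3 below 0.014 m) and (distance between bottle_3_mid and pocket_1 below 0.014 m or distance between bottle_3_mid and pocket_2 below 0.014 m or distance between bottle_3_mid and pocket_3 below 0.014 m)), for 0.2 s.
6. the plunger is home in the gate (lift under 3 mm), gate closed (all of step 5 and value of joint plunger below 0.003 m), for 0.2 s.
At the end, for the whole second after the job is handed in: Cradle left at 110 degrees of tilt (1.82 to 2.02 rad); every sample bottle in a pocket, its middle within 16 mm of the pocket's point; gate closed to 2.5 mm; plunger down to 3 mm; bottles at rest (value of joint cradle between 1.82 and 2.02 rad and value of joint gate below 0.0025 m and value of joint plunger below 0.003 m and (distance between bottle_1_mid and pocket_1 below 0.016 m or distance between bottle_1_mid and pocket_2 below 0.016 m or distance between bottle_1_mid and pocket_3 below 0.016 m) and (distance between bottle_2_mid and pocket_1 below 0.016 m or distance between bottle_2_mid and pocket_2 below 0.016 m or distance between bottle_2_mid and pocket_3 below 0.016 m) and (distance between bottle_3_mid and pocket_1 below 0.016 m or distance between bottle_3_mid and pocket_2 below 0.016 m or distance between bottle_3_mid and pocket_3 below 0.016 m) and linear speed of each of bottle_1, bottle_2, bottle_3 below 0.03 m/s); the robot touches nothing.
It fails at once if the tamper is pushed 4 cm (distance of tamper from where it was at the start of the episode above 0.04 m).
It fails at once if the loose pump head is pushed 4 cm (distance of insert from where it was at the start of the episode above 0.04 m).
It fails at once if a sample bottle falls off the table (height (world z) of any of bottle_1_mid, bottle_2_mid, bottle_3_mid below -0.1 m).
Of bottle_1, bottle_2, bottle_3 only 2 to 3 are there at a start; the rules pass over those that are not, and their reading is None.
At some moment in a run one of bottle_1, bottle_2, bottle_3 may be knocked a few centimetres aside while the robot is not near it.
Once in a run the grip may slacken for a moment while it holds something.
It also fails if it takes over 210 s, if anything falls off the work surface, if the arm or the gripper's body presses on something with over 40 N, if the wrist force passes 120 N, or if a joint passes its speed limit or range.

## Working session

There is one attempt and no reset: what is moved stays moved. The work goes in short steps, Python scripts to look and compute and a tool call to move; the robot and the scene stay as the last step left them, time stands still between calls to the robot, and variables do not carry over. Pictures are saved under pics/ and viewed, at most 16 in all, crops included, and the job is handed in when it is done.

Besides the shell and the picture viewer there is one more tool, called as name(argument=value, ...), one argument or row to a line, values as JSON. play_rows: Moves the arm, as the interface text tells. Its arguments: {"type":"object","properties":{"plan":{"type":"array"},"claw":{"type":"number"},"grip_force":{"type":"number"}},"required":["plan"]}

```bash
mkdir -p pics
python3 - <<'E'
from rig import telemetry, snapshot, camera_info
import cv2
for n in("scene","top"):
    cv2.imwrite(f"pics/{n}0.png",snapshot(n)); print(camera_info(n))
s=telemetry.state(); print(s)
E
```

```text
{'fx': 524.7493379801514, 'fy': 524.7493379801514, 'cx': 311.20661867119594, 'cy': 239.537162908105, 'D': array([-0.03773501,  0.        ,  0.        ,  0.        ,  0.        ]), 'rvec': array([ 2.26622018, -0.65020902,  0.28307337]), 'tvec': array([-0.4311548 ,  0.35852375,  1.09710724])}
{'fx': 539.6557658615941, 'fy': 539.6557658615941, 'cx': 311.9196353440754, 'cy': 234.82190104726712, 'D': array([-0.14664565,  0.        ,  0.        ,  0.        ,  0.        ]), 'rvec': array([ 2.10590693, -2.1667307 ,  0.16509799]), 'tvec': array([0.07502351, 0.55272788, 1.29501446])}
{'time': 0.1, 'joints': array([ 1.11779729e+00,  3.26857880e-01, -1.93472893e-01,  1.05203761e+00,
       -1.01644497e-05,  1.43660793e+00]), 'joint_vel': array([-4.97393473e-05, -1.81430184e-03,  1.66583076e-03,  2.17581030e-04,
        7.77995274e-04,  5.12240192e-05]), 'joint_torque': array([ 9.84132457e-04, -4.44238114e+01,  2.63038445e+01,  7.84211472e-03,
       -6.41427800e-05, -5.91933627e-06]), 'eef_pos': array([0.17214249, 0.5218086 , 0.2305908 ]), 'eef_rot': array([ 1.58731044e-01,  9.87321547e-01, -7.53864254e-04, -2.22606929e-04]), 'wrist_force': array([-0.77906816,  0.411434  ,  0.1963845 ]), 'moment': array([-0.01429918, -0.00692756, -0.02281726]), 'grip_force': 0.0, 'width': 0.08510344496831308}
```

View pics/scene0.png

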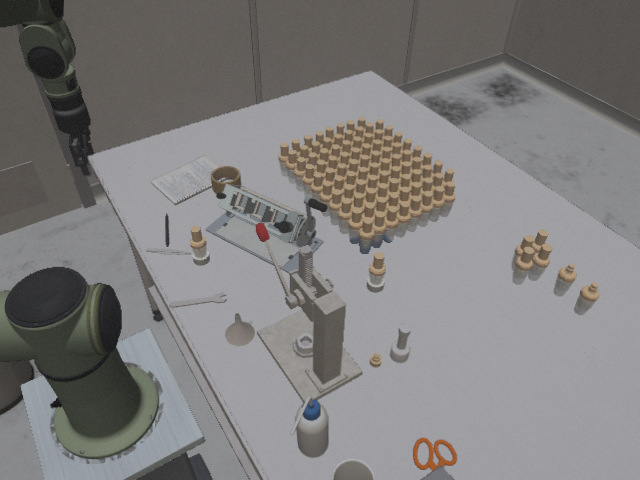

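View pics/top0.png

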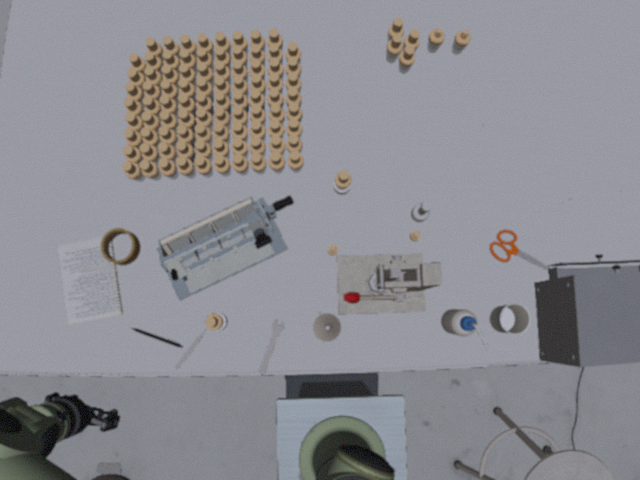

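Scene: stand at about (265,225), sample bottles at (199,243) and (377,270); the tamper is at (400,343). Top: cradle about (222,245), lever handle (285,202), bottles (343,180) and (216,320). Next I take enlarged crops.

```bash
cat > h.py <<'E'
import numpy as np, cv2
from rig import telemetry, snapshot, camera_info
from scipy.spatial.transform import Rotation as R
C={n:camera_info(n) for n in("scene","top")}
def K(c): return np.array([[c['fx'],0,c['cx']],[0,c['fy'],c['cy']],[0,0,1]])
def proj(n,P):
    c=C[n]; return cv2.projectPoints(np.array(P,float).reshape(-1,3),c['rvec'],c['tvec'],K(c),c['D'])[0].reshape(-1,2)
def ray(n,uv):
    c=C[n]; Rm=cv2.Rodrigues(c['rvec'])[0]
    p=cv2.undistortPoints(np.array(uv,float).reshape(1,1,2),K(c),c['D']).ravel()
    d=Rm.T@np.array([*p,1]); return -Rm.T@c['tvec'], d/np.linalg.norm(d)
def onz(n,uv,z):
    o,d=ray(n,uv); return o+d*(z-o[2])/d[2]
def tri(a,b):  # scene uv, top uv
    (o1,d1),(o2,d2)=ray("scene",a),ray("top",b)
    s=np.linalg.lstsq(np.c_[d1,-d2],o2-o1,rcond=None)[0]
    p,q=o1+s[0]*d1,o2+s[1]*d2; return (p+q)/2,np.linalg.norm(p-q)
def crop(n,x,y,w,h,f,name,img=None):
    i=snapshot(n) if img is None else img
    cv2.imwrite("pics/"+name,cv2.resize(i[y:y+h,x:x+w],None,fx=f,fy=f,interpolation=cv2.INTER_CUBIC)); return i
E
python3 - <<'E'
from h import *
a=cv2.imread("pics/scene0.png");b=cv2.imread("pics/top0.png")
A=cv2.resize(a[170:300,180:400],None,fx=3.6,fy=3.6,interpolation=cv2.INTER_CUBIC)
cv2.imwrite("pics/c1.png",A)
cv2.imwrite("pics/c2.png",cv2.resize(b[160:340,150:370],None,fx=3.3,fy=3.3,interpolation=cv2.INTER_CUBIC))
E
```

```text
(no output)
```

View pics/c1.png

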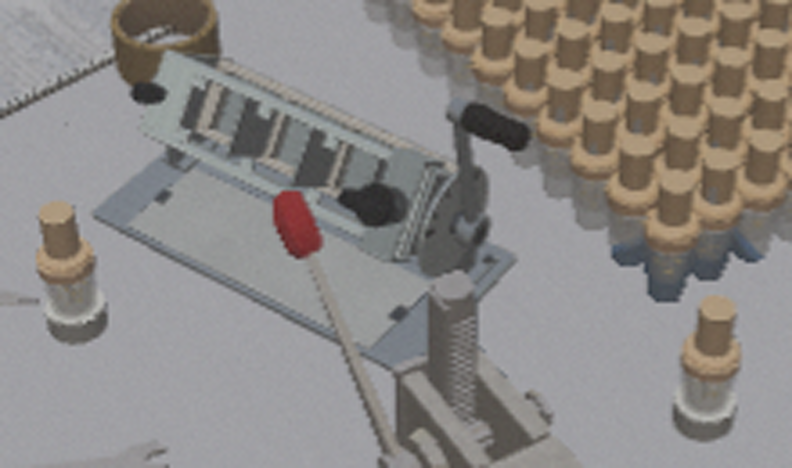

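View pics/c2.png

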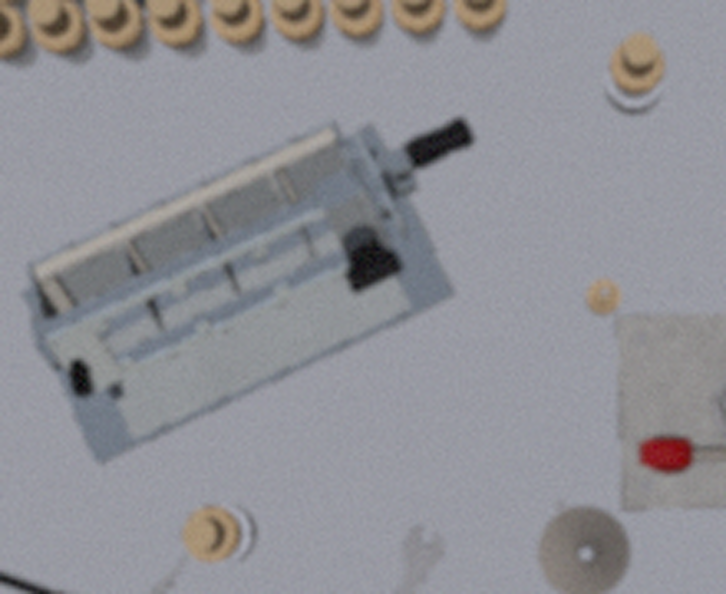

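c1/c2 show the stand. Base corners are in c1 (95,215), (378,362), (517,258) and in c2 (103,462), (453,292). The handle's middle is at c1 (497,126) and c2 (440,142). Two bottles, no third; red-knob press to the right.

Run:
```python
from h import *
np.set_printoptions(precision=4,suppress=True)
s=lambda x,y:(180+x/3.6,170+y/3.6); t=lambda x,y:(150+x/3.3,160+y/3.3)
print("FL",tri(s(95,215),t(103,462)),onz("top",t(103,462),.008))
print("FR",tri(s(378,362),t(453,292)),onz("top",t(453,292),.008),onz("scene",s(378,362),.008))
print("BR",onz("scene",s(517,258),.008))
print("handle",tri(s(497,126),t(440,142)))
print("red",tri(s(297,225),t(666,454)))
print("gate knob",tri(s(150,93),t(80,377)))
print("plunger",tri(s(370,203),t(375,260)))
print("b A cap top",tri(s(58,211),t(206,532)), "b B",tri(s(717,306),t(640,50)))
print("ins", onz("top",(332,250),.03),onz("top",(415,236),.03),"tamper",tri((403,330),(420,207)))
```

```text
FL (array([0.4043, 0.3949, 0.0064]), np.float64(0.002678378379363948)) [0.4029 0.3949 0.008 ]
FR (array([0.5174, 0.1252, 0.0226]), np.float64(0.01654623617394317)) [0.5271 0.1229 0.008 ] [0.5157 0.1393 0.008 ]
BR [0.6609 0.1768 0.008 ]
handle (array([0.6015, 0.1194, 0.2087]), np.float64(0.001433877389573766))
red (array([ 0.3861, -0.0147,  0.3325]), np.float64(0.0024799649190418234))
gate knob (array([0.4604, 0.3853, 0.1128]), np.float64(0.0028646607812169854))
plunger (array([0.5335, 0.1717, 0.1317]), np.float64(0.0023215939913543465))
b A cap top (array([0.3481, 0.2941, 0.1178]), np.float64(0.0010168683853016695)) b B (array([ 0.6873, -0.0223,  0.114 ]), np.float64(0.0026285795468253903))
ins [0.5171 0.0102 0.03  ] [ 0.5464 -0.2001  0.03  ] tamper (array([ 0.6128, -0.2085,  0.08  ]), np.float64(0.005740490632743086))
```

play_rows(
  plan=[
    [0, 0, -15, 0, 0, 0.138],
    [0, 0, -15, 0, 0, 0.138],
    [0, 0, -15, 0, 0, 0.138],
    [0, 0, -15, 0, 0, 0.138],
    [0, 0, -15, 0, 0, 0.138],
    [0, 0, -15, 0, 0, 0.139],
  ],
  claw=-1,
  grip_force=30,
)

```text
time: 0.7
eef_pos: [0.1723, 0.522, 0.3214]
eef_rot: [0.545, 0.838, -0.001, 0.0]
wrist_force: [0.3, 0.4, 0.1]
width: 0.0852
grip_force: 0.0
```

play_rows(
  plan=[
    [-33, 13, 0, 0, 0, 0],
    [-34, 14, 0, 0, 0, 0],
    [-34, 14, 0, 0, 0, 0],
    [-34, 14, 0, 0, 0, 0],
    [-34, 14, 0, 0, 0, 0],
    [-34, 14, 0, 0, 0, 0],
    [-34, 14, 0, 0, 0, 0],
    [-34, 14, 0, 0, 0, 0],
    [-34, 14, 0, 0, 0, 0],
    [-34, 14, 0, 0, 0, 0],
    [-34, 14, 0, 0, 0, 0],
    [-34, 14, 0, 0, 0, 0],
    [-34, 14, 0, 0, 0, 0],
    [-34, 14, 0, 0, 0, 0],
    [-34, 15, 0, 0, 0, 0],
    [-34, 16, 0, 0, 0, 0],
    [0, 0, 0, 0, 0, 0],
    [0, 0, 0, 0, 0, 0],
  ],
)

```text
time: 2.5
eef_pos: [0.6013, 0.1193, 0.3202]
eef_rot: [0.544, 0.839, -0.0, -0.001]
wrist_force: [-0.5, 0.6, 0.2]
width: 0.0856
grip_force: 0.0
```

```bash
cat >> h.py <<'E'
O=np.array([.550,.2847]); YAW=np.radians(24.2)
ex=np.array([np.cos(YAW),np.sin(YAW)]); ey=np.array([-ex[1],ex[0]])
def loc(p): d=np.array(p)[:2]-O; return np.round(np.r_[d@ex,d@ey,p[2]]*1000,1)
def wld(x,y,z): return np.r_[O+x/1000*ex+y/1000*ey,z/1000]
def st():
    s=telemetry.state(); M=R.from_quat(s['eef_rot']).as_matrix()
    print("t",round(s['time'],1),"stand mm",loc(s['eef_pos']),"yaw_y",round(np.degrees(np.arctan2(M[1,1],M[0,1])),1),"tz",M[:,2].round(3),"j",s['joints'].round(2),"F",s['wrist_force'].round(1),"w",round(s['width'],4),"g",round(s['grip_force'],1))
    return s
E
python3 - <<'E'
from h import *
st(); a=snapshot("scene");b=snapshot("top")
cv2.imwrite("pics/v3.png",cv2.resize(np.hstack([a[60:420,60:460],b[100:460,100:500]]),(800,360)))
E
```

```text
t 2.5 stand mm [ -21.  -171.9  320.2] yaw_y 24.1 tz [-0.002  0.    -1.   ] j [0.08 0.41 0.16 1.32 0.   1.22] F [-0.5  0.6  0.2] w 0.0856 g 0.0
```

View pics/v3.png

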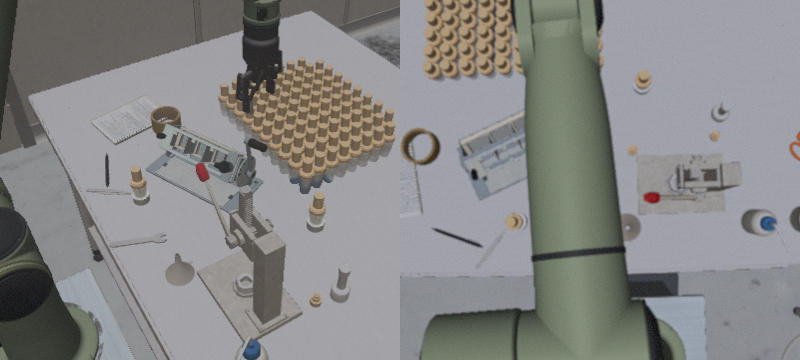

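Arm is over the stand and clear of the press; the bottles have not moved. Descending onto the lever handle.

play_rows(
  plan=[
    [0, 0, 27, 0, 0, 0],
    [0, 0, 27, 0, 0, 0],
    [0, 0, 27, 0, 0, 0],
    [0, 0, 27, 0, 0, 0],
    [0, 0, 26, 0, 0, 0],
    [0, 0, 0, 0, 0, 0],
  ],
)

```text
time: 3.2
eef_pos: [0.5978, 0.1209, 0.184]
eef_rot: [0.542, 0.84, -0.002, -0.003]
wrist_force: [-0.3, -0.5, 0.6]
width: 0.0852
grip_force: 0.0
```

play_rows(
  plan=[
    [0, 0, 0, 0, 0, 0],
    [0, 0, 0, 0, 0, 0],
    [0, 0, 0, 0, 0, 0],
    [0, 0, 0, 0, 0, 0],
    [0, 0, 0, 0, 0, 0],
    [0, 0, 0, 0, 0, 0],
    [0, 0, 0, 0, 0, 0],
    [0, 0, 0, 0, 0, 0],
  ],
  claw=1,
  grip_force=25,
)

```text
time: 4.0
eef_pos: [0.6017, 0.1199, 0.1882]
eef_rot: [0.543, 0.84, 0.0, 0.0]
wrist_force: [-2.2, -0.4, 6.5]
width: 0.0204
grip_force: 24.7
```

Run:
```python
from h import *
st()
for t in np.r_[np.arange(.95,-.01,-.1),0]:
    a=np.pi/4-t; print(round(t,2),(124*np.sin(a)).round(1),(85+124*np.cos(a)).round(1))
```

```text
t 4.0 stand mm [ -20.4 -171.6  188.2] yaw_y 24.2 tz [ 0.001 -0.    -1.   ] j [ 0.08  0.47 -0.08  1.01 -0.    1.22] F [-2.2 -0.4  6.5] w 0.0204 g 24.7
0.95 -20.3 207.3
0.85 -8.0 208.7
0.75 4.4 208.9
0.65 16.7 207.9
0.55 28.9 205.6
0.45 40.8 202.1
0.35 52.3 197.4
0.25 63.3 191.6
0.15 73.6 184.8
0.05 83.2 177.0
0.0 87.7 172.7
```

play_rows(
  plan=[
    [0, 12.3, -1.4, 0, 0, 0],
    [0, 12.4, -0.2, 0, 0, 0],
    [0, 12.3, 1.0, 0, 0, 0],
    [0, 12.2, 2.3, 0, 0, 0],
    [0, 11.9, 3.5, 0, 0, 0],
    [0, 11.5, 4.7, 0, 0, 0],
    [0, 11.0, 5.8, 0, 0, 0],
    [0, 10.3, 6.8, 0, 0, 0],
    [0, 9.6, 7.8, 0, 0, 0],
    [0, 4.5, 4.3, 0, 0, 0],
    [0, 2, 2, 0, 0, 0],
    [0, 0, 0, 0, 0, 0],
    [0, 0, 0, 0, 0, 0],
  ],
)

```text
time: 5.3
eef_pos: [0.6969, 0.1621, 0.1517]
eef_rot: [0.543, 0.839, -0.005, -0.002]
wrist_force: [-19.3, -9.9, 16.4]
width: 0.0199
grip_force: 26.9
```

Run:
```python
from h import *
st()
```

```text
t 5.3 stand mm [  83.7 -172.1  151.7] yaw_y 24.2 tz [-0.009 -0.006 -1.   ] j [ 0.13  0.7   0.22  1.1  -0.    1.28] F [-19.3  -9.9  16.4] w 0.0199 g 26.9
```

play_rows(
  plan=[
    [0, 0, 0, 0, 0, 0],
    [0, 0, 0, 0, 0, 0],
    [0, 0, 0, 0, 0, 0],
    [0, 0, 0, 0, 0, 0],
    [0, 0, -20, 0, 0, 0],
    [0, 0, -40, 0, 0, 0],
    [0, 0, -40, 0, 0, 0],
    [0, 0, -40, 0, 0, 0],
    [0, 0, -40, 0, 0, 0],
  ],
  claw=-1,
)

```text
time: 6.2
eef_pos: [0.7017, 0.1654, 0.3323]
eef_rot: [0.543, 0.84, 0.0, 0.0]
wrist_force: [0.9, 0.2, -0.7]
width: 0.0855
grip_force: 0.0
```

play_rows(
  plan=[
    [36, -24, 0, 0, 0, 0],
    [36, -24, 0, 0, 0, 0],
    [36, -24, 0, 0, 0, 0],
    [36, -24, 0, 0, 0, 0],
    [36, -24, 0, 0, 0, 0],
    [36, -24, 0, 0, 0, 0],
    [36, -24, 0, 0, 0, 0],
    [36, -24, 0, 0, 0, 0],
    [36, -24, 0, 0, 0, 0],
    [36, -24, 0, 0, 0, 0],
    [36, -24, 0, 0, 0, 0],
    [36, -24, 0, 0, 0, 0],
    [36, -24, 0, 0, 0, 0],
    [36, -24, 0, 0, 0, 0],
    [0, 0, 0, 0, 0, 0],
    [0, 0, 0, 0, 0, 0],
  ],
)

```text
time: 7.8
eef_pos: [0.1876, 0.4874, 0.3307]
eef_rot: [0.542, 0.841, 0.0, 0.0]
wrist_force: [-0.7, 0.3, -0.7]
width: 0.0853
grip_force: 0.0
```

Run:
```python
from h import *
st(); a=snapshot("scene");b=snapshot("top"); cv2.imwrite("pics/s4.png",a);cv2.imwrite("pics/t4.png",b)
A=cv2.resize(a[165:305,180:380],(800,560),interpolation=cv2.INTER_CUBIC)
B=cv2.resize(b[170:310,150:350],(800,560),interpolation=cv2.INTER_CUBIC)
cv2.imwrite("pics/v4a.png",A);cv2.imwrite("pics/v4b.png",B)
```

```text
t 7.8 stand mm [-247.5  333.4  330.7] yaw_y 24.4 tz [ 0.  0. -1.] j [ 1.06  0.23 -0.07  1.27 -0.    2.21] F [-0.7  0.3 -0.7] w 0.0853 g 0.0
```

View pics/v4a.png

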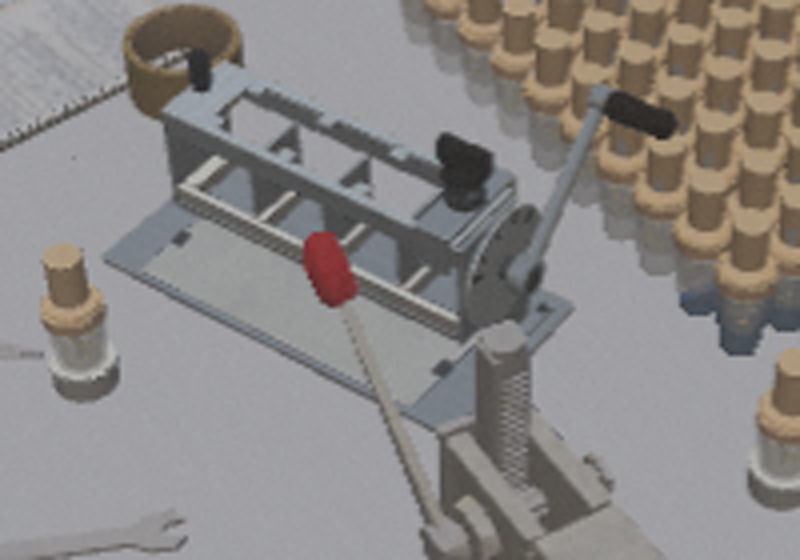

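View pics/v4b.png

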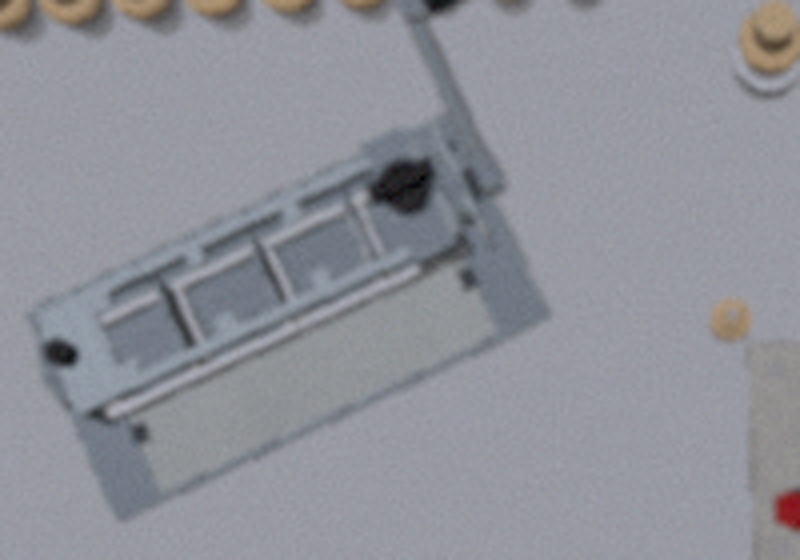

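v4a/v4b show the cradle upright, with plunger bar at a(465,158) b(403,184), gate knob at a(200,70) b(60,352) and handle at a(641,114). Both bottles are still in place.

Run:
```python
from h import *
np.set_printoptions(precision=4,suppress=True)
for n,a,b in (("plg",(465,158),(403,184)),("gk",(200,70),(60,352))):
    p,e=tri((180+a[0]/4,165+a[1]/4),(150+b[0]/4,170+b[1]/4)); print(n,p,e,loc(p))
for n,P in (("plg",wld(0,-95,162.5)),("gk",wld(0,127,133.5)),("hd",wld(87.7,-172,172.7))):
    s=proj("scene",P)[0];t=proj("top",P)[0]; print(n,P,(s-[180,165])*4,(t-[150,170])*4)
# bottles: orange cap blobs at cap-top + triangulate
for nm,s0,t0 in (("A",(192,225),(205,310)),("B",(370,250),(333,168))):
    out=[]
    for v,(x,y),f in (("scene",s0,"s4"),("top",t0,"t4")):
        i=cv2.imread(f"pics/{f}.png"); c=i[y:y+45,x-5:x+25] if v=="scene" else i[y:y+25,x:x+28]
        h=cv2.cvtColor(c,cv2.COLOR_BGR2HSV); m=cv2.inRange(h,(8,60,60),(25,255,255)); 
        ys,xs=np.nonzero(m); ox=x-5 if v=="scene" else x
        print(nm,v,"orange bbox",xs.min()+ox,xs.max()+ox,ys.min()+y,ys.max()+y)
```

```text
plg [0.5849 0.1965 0.1619] 0.0035255457255676417 [ -4.3 -94.8 161.9]
gk [0.4967 0.4026 0.1324] 0.0019231297030269108 [ -0.3 129.4 132.4]
plg [0.5889 0.198  0.1625] [466.4373 154.2758] [401.2747 174.0909]
gk [0.4979 0.4005 0.1335] [201.4449  69.8467] [ 63.5456 347.9414]
hd [0.7005 0.1638 0.1727] [642.797  112.3258] [457.2393 -21.4187]
A scene orange bbox 190 205 226 250
A top orange bbox 206 221 314 329
B scene orange bbox 369 384 252 275
B top orange bbox 336 350 171 187
```

```bash
sed -i 's/^O=.*/O=np.array([.5482,.2839]); YAW=np.radians(23.7)/' h.py
cat >> h.py <<'E'
def to(x,y,z):  # shift in tool axes (mm) to stand-frame point
    s=telemetry.state(); M=R.from_quat(s['eef_rot']).as_matrix(); print("shift",(M.T@(wld(x,y,z)-s['eef_pos'])*1000).round(1))
E
python3 -c "
from h import *
to(0,-95,240)"
```

```text
shift [-427.1  243.7   90.8]
```

play_rows(
  plan=[
    [-36, 20, 5, 0, 0, 0],
    [-36, 20, 5, 0, 0, 0],
    [-36, 20, 5, 0, 0, 0],
    [-36, 20, 5, 0, 0, 0],
    [-36, 20, 5, 0, 0, 0],
    [-36, 20, 5, 0, 0, 0],
    [-36, 20, 5, 0, 0, 0],
    [-36, 20, 5, 0, 0, 0],
    [-35, 21, 5, 0, 0, 0],
    [-35, 21, 5, 0, 0, 0],
    [-35, 21, 5, 0, 0, 0],
    [-35, 21, 5, 0, 0, 0],
    [0, 0, 0, 0, 0, 0],
    [0, 0, 0, 0, 0, 0],
  ],
)

```text
time: 9.3
eef_pos: [0.5873, 0.1943, 0.2699]
eef_rot: [0.545, 0.839, -0.0, -0.001]
wrist_force: [-1.0, -0.5, -0.1]
width: 0.0854
grip_force: 0.0
```

```bash
python3 -c "
from h import *
st();to(0,-95,157)"
```

```text
t 9.3 stand mm [-2.000e-01 -9.770e+01  2.699e+02] yaw_y 24.0 tz [-0.001 -0.    -1.   ] j [0.2  0.44 0.07 1.21 0.   1.35] F [-1.  -0.5 -0.1] w 0.0854 g 0.0
shift [  2.7   0.4 112.9]
```

play_rows(
  plan=[
    [3, -1, 28, 0, 0, 0],
    [0, 0, 28, 0, 0, 0],
    [0, 0, 28, 0, 0, 0],
    [0, 0, 28, 0, 0, 0],
    [0, 0, 0, 0, 0, 0],
    [0, 0, 0, 0, 0, 0],
  ],
)

```text
time: 9.9
eef_pos: [0.5839, 0.1992, 0.1594]
eef_rot: [0.543, 0.84, -0.0, -0.0]
wrist_force: [-0.7, 0.1, -0.1]
width: 0.0854
grip_force: 0.0
```

play_rows(
  plan=[
    [0, 0, 0, 0, 0, 0],
    [0, 0, 0, 0, 0, 0],
    [0, 0, 0, 0, 0, 0],
    [0, 0, 0, 0, 0, 0],
    [0, 0, 0, 0, 0, 0],
    [0, 0, 0, 0, 0, 0],
    [0, 0, 0, 0, 0, 0],
    [0, 0, 0, 0, 0, 0],
  ],
  claw=1,
  grip_force=60,
)

```text
time: 10.7
eef_pos: [0.5842, 0.1988, 0.1593]
eef_rot: [0.543, 0.84, -0.0, 0.0]
wrist_force: [-2.6, -1.3, 5.3]
width: 0.0108
grip_force: 60.4
```

```bash
python3 -c "
from h import *
st()"
```

```text
t 10.7 stand mm [ -1.3 -92.4 159.3] yaw_y 24.2 tz [-0. -0. -1.] j [ 0.21  0.5  -0.11  0.96 -0.    1.36] F [-2.6 -1.3  5.3] w 0.0108 g 60.4
```

play_rows(
  plan=[
    [0, 0, -4, 0, 0, 0],
    [0, 0, -4, 0, 0, 0],
    [0, 0, -4, 0, 0, 0],
    [0, 0, -1, 0, 0, 0],
    [0, 0, 0, 0, 0, 0],
    [0, 0, 0, 0, 0, 0],
  ],
)

```text
time: 11.3
eef_pos: [0.5839, 0.1988, 0.171]
eef_rot: [0.543, 0.84, -0.001, -0.0]
wrist_force: [-1.6, -0.4, -8.4]
width: 0.0107
grip_force: 58.6
```

play_rows(
  plan=[
    [0, 0, 0, 0, 0, -0.12],
    [0, 0, 0, 0, 0, -0.12],
    [0, 0, 0, 0, 0, -0.12],
    [0, 0, 0, 0, 0, -0.12],
    [0, 0, 0, 0, 0, -0.12],
    [0, 0, 0, 0, 0, -0.12],
    [0, 0, 0, 0, 0, -0.12],
    [0, 0, 0, 0, 0, -0.12],
    [0, 0, 0, 0, 0, -0.12],
    [0, 0, 0, 0, 0, -0.08],
    [0, 0, 0, 0, 0, 0],
    [0, 0, 0, 0, 0, 0],
    [0, 0, 0, 0, 0, 0],
  ],
)

```text
time: 12.6
eef_pos: [0.5835, 0.1981, 0.171]
eef_rot: [-0.005, 1.0, -0.001, -0.001]
wrist_force: [-2.5, -4.0, -9.6]
width: 0.0103
grip_force: 58.6
```

```bash
python3 -c "
from h import *
print(st()['moment'])"
```

```text
t 12.6 stand mm [ -2.2 -92.8 171. ] yaw_y 90.6 tz [-0.002 -0.002 -1.   ] j [ 0.21  0.49 -0.1   0.98 -0.    0.2 ] F [-2.5 -4.  -9.6] w 0.0103 g 58.6
[-1.00422608  0.51428783  0.03009238]
```

play_rows(
  plan=[
    [0, 0, 2, 0, 0, 0],
    [0, 0, 0, 0, 0, 0],
  ],
)

```text
time: 12.8
eef_pos: [0.5835, 0.1981, 0.169]
eef_rot: [-0.005, 1.0, -0.001, -0.001]
wrist_force: [-2.1, -4.7, -7.9]
width: 0.0103
grip_force: 58.8
```

play_rows(
  plan=[
    [0, 0, 0, 0, 0, 0],
    [0, 0, 0, 0, 0, 0],
    [0, 0, 0, 0, 0, 0],
    [0, 0, 0, 0, 0, 0],
    [0, 0, -20, 0, 0, 0.116],
    [0, 0, -30, 0, 0, 0.13],
    [0, 0, -20, 0, 0, 0.13],
    [0, 0, 0, 0, 0, 0.13],
    [0, 0, 0, 0, 0, 0.13],
    [0, 0, 0, 0, 0, 0.13],
    [0, 0, 0, 0, 0, 0.13],
    [0, 0, 0, 0, 0, 0.13],
    [0, 0, 0, 0, 0, 0.134],
  ],
  claw=-1,
)

```text
time: 14.1
eef_pos: [0.5848, 0.1993, 0.2402]
eef_rot: [0.545, 0.838, 0.001, 0.0]
wrist_force: [0.0, 0.4, -0.1]
width: 0.0851
grip_force: 0.0
```

```bash
python3 -c "
from h import *
st();to(0,128,200)
a=snapshot('scene');cv2.imwrite('pics/s5.png',a);cv2.imwrite('pics/v5.png',cv2.resize(a[150:260,200:340],None,fx=4,fy=4,interpolation=cv2.INTER_CUBIC))"
```

```text
t 14.1 stand mm [ -0.5 -92.2 240.2] yaw_y 23.9 tz [ 0.001  0.001 -1.   ] j [0.21 0.45 0.01 1.13 0.   1.36] F [ 0.   0.4 -0.1] w 0.0851 g 0.0
shift [220.2   1.3  40.3]
```

View pics/v5.png

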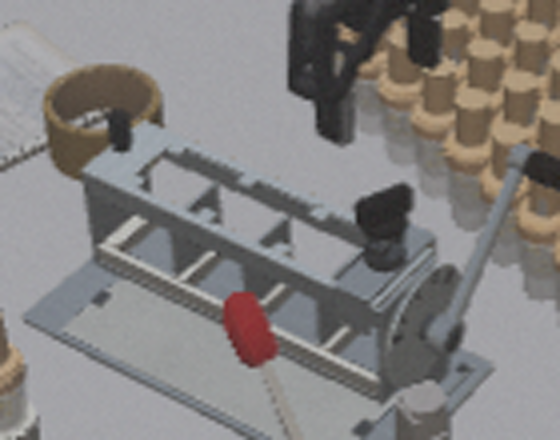

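The plunger now stands raised and across at (385,225) in v5, so it is parked. On to the gate knob at (120,130).

play_rows(
  plan=[
    [32, 0, 0, 0, 0, 0.004],
    [32, 0, 0, 0, 0, 0],
    [32, 0, 0, 0, 0, 0],
    [32, 0, 0, 0, 0, 0],
    [32, 0, 0, 0, 0, 0],
    [32, 1, 0, 0, 0, 0],
    [29, 0, 0, 0, 0, 0],
    [0, 0, 0, 0, 0, 0],
    [0, 0, 0, 0, 0, 0],
  ],
)

```text
time: 15.05
eef_pos: [0.4951, 0.4017, 0.2398]
eef_rot: [0.543, 0.839, 0.0, 0.0]
wrist_force: [0.2, -0.7, -0.5]
width: 0.0852
grip_force: 0.0
```

```bash
python3 -c "
from h import *
st();to(0,128,125)"
```

```text
t 15.1 stand mm [ -1.2 129.2 239.8] yaw_y 24.2 tz [ 0.001 -0.    -1.   ] j [ 0.57  0.49  0.07  1.16 -0.    1.72] F [ 0.2 -0.7 -0.5] w 0.0852 g 0.0
shift [ -1.2   1.2 114.8]
```

play_rows(
  plan=[
    [-1, 1, 29, 0, 0, 0],
    [0, 0, 29, 0, 0, 0],
    [0, 0, 29, 0, 0, 0],
    [0, 0, 28, 0, 0, 0],
    [0, 0, 0, 0, 0, 0],
    [0, 0, 0, 0, 0, 0],
  ],
)

```text
time: 15.65
eef_pos: [0.4972, 0.3998, 0.125]
eef_rot: [0.545, 0.838, -0.0, -0.0]
wrist_force: [-0.0, -0.1, 0.7]
width: 0.0856
grip_force: 0.0
```

play_rows(
  plan=[
    [0, 0, 0, 0, 0, 0],
    [0, 0, 0, 0, 0, 0],
    [0, 0, 0, 0, 0, 0],
    [0, 0, 0, 0, 0, 0],
    [0, 0, 0, 0, 0, 0],
    [0, 0, 0, 0, 0, 0],
    [0, 0, 0, 0, 0, 0],
    [0, 0, 0, 0, 0, 0],
  ],
  claw=1,
  grip_force=30,
)

```text
time: 16.45
eef_pos: [0.4946, 0.4, 0.1253]
eef_rot: [0.544, 0.839, -0.001, -0.001]
wrist_force: [-5.8, -3.4, 6.8]
width: 0.0149
grip_force: 29.4
```

play_rows(
  plan=[
    [5, 0, 0, 0, 0, 0],
    [6, 0, 0, 0, 0, 0],
    [6, 0, 0, 0, 0, 0],
    [6, 0, 0, 0, 0, 0],
    [6, 0, 0, 0, 0, 0],
    [3, 0, 0, 0, 0, 0],
    [1, 0, 0, 0, 0, 0],
    [0, 0, 0, 0, 0, 0],
    [0, 0, 0, 0, 0, 0],
    [0, 0, 0, 0, 0, 0],
  ],
)

```text
time: 17.45
eef_pos: [0.482, 0.4284, 0.1253]
eef_rot: [0.545, 0.839, -0.003, 0.001]
wrist_force: [-4.7, -8.0, 8.9]
width: 0.0147
grip_force: 30.0
```

```bash
python3 -c "
from h import *
st()"
```

```text
t 17.4 stand mm [ -2.5 158.9 125.3] yaw_y 24.0 tz [-0.002 -0.005 -1.   ] j [ 0.61  0.58 -0.07  0.93 -0.    1.77] F [-4.7 -8.   8.9] w 0.0147 g 30.0
```

play_rows(
  plan=[
    [0, 0, 0, 0, 0, 0],
    [0, 0, 0, 0, 0, 0],
    [0, 0, 0, 0, 0, 0],
    [0, 0, 0, 0, 0, 0],
    [0, 0, -20, 0, 0, 0],
    [0, 0, -40, 0, 0, 0],
    [0, 0, -40, 0, 0, 0],
    [0, 0, -20, 0, 0, 0],
    [0, -30, 0, 0, 0, 0],
    [0, -40, 0, 0, 0, 0],
    [0, -40, 0, 0, 0, 0],
    [0, -40, 0, 0, 0, 0],
    [0, -40, 0, 0, 0, 0],
    [10, -40, 0, 0, 0, 0],
    [10, -40, 0, 0, 0, 0],
    [20, -20, 0, 0, 0, 0],
    [20, 0, 0, 0, 0, 0],
    [20, 0, 0, 0, 0, 0],
  ],
  claw=-1,
)

```text
time: 19.25
eef_pos: [0.1848, 0.3865, 0.2452]
eef_rot: [0.544, 0.839, 0.001, 0.0]
wrist_force: [1.0, 0.6, 0.1]
width: 0.0854
grip_force: 0.0
```

```bash
cat > b.py <<'E'
from h import *
def bottle(nm,s0,t0,imgs):
    r={}
    for v,(x,y) in (("scene",s0),("top",t0)):
        w,h=(28,50) if v=="scene" else (30,40); f=6
        c=cv2.resize(imgs[v][y:y+h,x:x+w],None,fx=f,fy=f,interpolation=cv2.INTER_CUBIC)
        H=cv2.cvtColor(c,cv2.COLOR_BGR2HSV); m=cv2.inRange(H,(6,65,50),(28,255,255))
        cs=max(cv2.findContours(m,0,1)[0],key=cv2.contourArea)[:,0,:]
        if v=="scene": # cap top: upper rows centre ; axis: fit of row middles
            m2=np.zeros_like(m); cv2.drawContours(m2,[cs],-1,255,-1)
            rows=[(j,np.flatnonzero(m2[j])) for j in range(cs[:,1].min(),cs[:,1].max()+1)]
            wd=np.array([len(q) for _,q in rows]); md=np.array([q.mean() for _,q in rows]); j=np.array([k for k,_ in rows])
            k=j<j[0]+0.45*len(j); 
            r[v]=((md[k][4:].mean())/f+x-.4, None); ytop=j[0]/f+y-.4; ax=np.polyfit(j,md,1)
            r['axis']=(lambda yy:(np.polyval(ax,(yy+.4-y)*f))/f+x-.4); r['ytop']=ytop
        else:
            r['bb']=(cs.min(0)/f+[x,y]-.4, cs.max(0)/f+[x,y]-.4)
    print(nm,"scene cap u",r['scene'][0].round(2),"ytop",round(r['ytop'],2),"top bb",r['bb'][0].round(2),r['bb'][1].round(2))
    return r
E
python3 - <<'E'
from b import *
st()
im={"scene":snapshot("scene"),"top":snapshot("top")}; cv2.imwrite("pics/t6.png",im['top']); cv2.imwrite("pics/s6.png",im['scene'])
A=bottle("A",(184,218),(202,304),im); B=bottle("B",(363,245),(328,160),im)
for n,p in (("A",(.3481,.2941)),("B",(.6873,-.0223))):
  for z in (.114,.068,0): print(n,z,proj("scene",[*p,z]).round(1),proj("top",[*p,z]).round(1))
c=np.hstack([cv2.resize(im['scene'][210:300,170:250],(400,450)),cv2.resize(im['top'][290:350,190:243],(400,450))])
cv2.imwrite("pics/v6.png",c)
E
```

```text
t 19.2 stand mm [-291.5  240.   245.2] yaw_y 24.1 tz [ 0.001  0.001 -1.   ] j [ 0.95  0.09 -0.46  1.02  0.    2.1 ] F [1.  0.6 0.1] w 0.0854 g 0.0
A scene cap u 195.48 ytop 226.1 top bb [205.93 313.77] [221.6  328.93]
B scene cap u 378.28 ytop 252.1 top bb [335.27 170.6 ] [350.1  187.27]
A 0.114 [[196.1 229.7]] [[212.8 321. ]]
A 0.068 [[198.7 242.7]] [[216.4 321. ]]
A 0 [[202.3 260.7]] [[221.3 321.1]]
B 0.114 [[378.6 255.1]] [[344.2 174.7]]
B 0.068 [[376.9 268.1]] [[343.2 179.6]]
B 0 [[374.4 286. ]] [[341.9 186.4]]
```

View pics/v6.png

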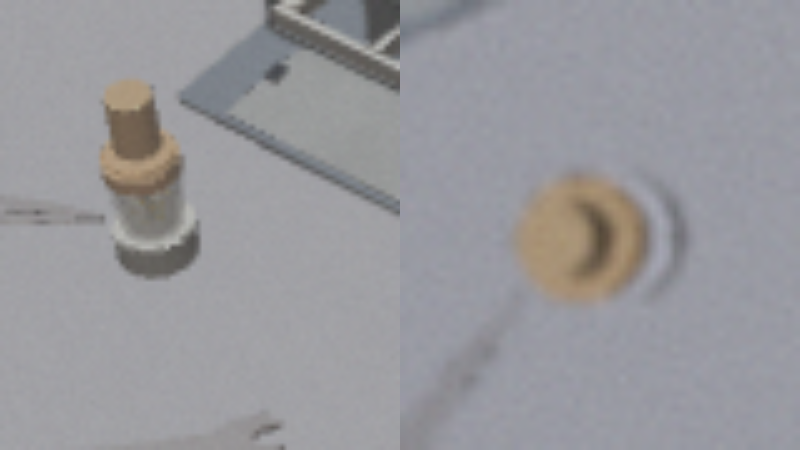

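v6: cap-top discs at left (130,96) → scene (196,229.2) and right (561,240) → top (211,321.5). The collar centre is at right (584,239).

Run:
```python
from h import *
np.set_printoptions(precision=4,suppress=True)
print(tri((195.6,228.8),(210.9,321.4)))
print("collar top z.072",onz("top",(213.9,321.3),.072), "scene collar z.068",onz("scene",(197.8,242.5),.068),"scene cap z.114",onz("scene",(195.6,228.9),.114),"top cap",onz("top",(210.9,321.4),.114))
b=cv2.imread("pics/t6.png");a=cv2.imread("pics/s6.png")
cv2.imwrite("pics/v7.png",np.hstack([cv2.resize(a[240:300,350:403],(400,450)),cv2.resize(b[160:213,318:371],(400,450))]))
```

```text
(array([0.3479, 0.2984, 0.1139]), np.float64(0.0011811839579605138))
collar top z.072 [0.3476 0.2994 0.072 ] scene collar z.068 [0.3464 0.296  0.068 ] scene cap z.114 [0.3483 0.2977 0.114 ] top cap [0.3473 0.2986 0.114 ]
```

View pics/v7.png

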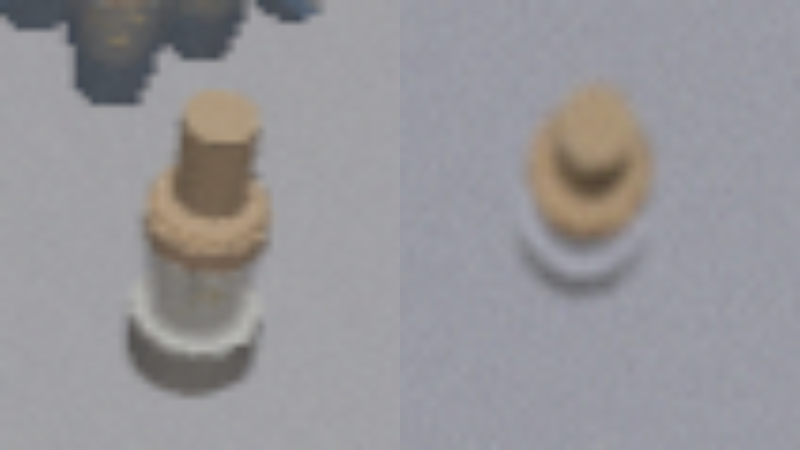

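v7: bottle B cap disc at left (220,116) → scene (378.7,255.1) and right (594,118) → top (343.3,173.5).

```bash
python3 - <<'E'
from h import *
np.set_printoptions(precision=4,suppress=True)
print(tri((378.75,255.1),(343.3,173.5)),onz("top",(342.8,180.2),.07))
def tow(p):
    s=telemetry.state(); M=R.from_quat(s['eef_rot']).as_matrix(); print("shift",(M.T@(np.array(p)-s['eef_pos'])*1000).round(1))
st(); tow((.3478,.298,.088)); print(wld(0,97,0),wld(0,35,0),wld(0,-27,0))
E
echo 'def tow(p):
    s=telemetry.state(); M=R.from_quat(s["eef_rot"]).as_matrix(); print("shift",(M.T@(np.array(p)-s["eef_pos"])*1000).round(1))' >> h.py
```

```text
(array([ 0.6905, -0.0202,  0.1108]), np.float64(0.001367436746960974)) [ 0.6853 -0.0211  0.07  ]
t 19.4 stand mm [-290.7  240.9  245. ] yaw_y 24.2 tz [ 0.001  0.002 -1.   ] j [ 0.95  0.09 -0.46  1.02  0.    2.1 ] F [ 0.3  0.4 -0. ] w 0.0852 g 0.0
shift [-148.6  111.5  156.9]
[0.5092 0.3727 0.    ] [0.5341 0.3159 0.    ] [0.5591 0.2592 0.    ]
```

play_rows(
  plan=[
    [-30, 22, 0, 0, 0, 0],
    [-30, 22, 0, 0, 0, 0],
    [-30, 22, 0, 0, 0, 0],
    [-30, 22, 0, 0, 0, 0],
    [-29, 23, 0, 0, 0, 0],
    [0, 0, 30, 0, 0, 0],
    [0, 0, 30, 0, 0, 0],
    [0, 0, 0, 0, 0, 0],
    [0, 0, 0, 0, 0, 0],
  ],
)

```text
time: 20.25
eef_pos: [0.3475, 0.2944, 0.1849]
eef_rot: [0.545, 0.839, -0.001, -0.0]
wrist_force: [0.1, 0.5, 0.4]
width: 0.0851
grip_force: 0.0
```

```bash
python3 -c "
from h import *
st();tow((.3478,.298,.087))"
```

```text
t 20.2 stand mm [-179.5   90.2  184.9] yaw_y 24.0 tz [-0.001 -0.001 -1.   ] j [ 0.54  0.19 -0.5   0.88 -0.    1.69] F [0.1 0.5 0.4] w 0.0851 g 0.0
shift [ 3.3  1.9 97.9]
```

play_rows(
  plan=[
    [2, 1, 30, 0, 0, 0],
    [0, 0, 34, 0, 0, 0],
    [0, 0, 34, 0, 0, 0],
    [0, 0, 0, 0, 0, 0],
    [0, 0, 0, 0, 0, 0],
  ],
)

```text
time: 20.75
eef_pos: [0.3484, 0.2977, 0.0881]
eef_rot: [0.544, 0.839, 0.0, 0.0]
wrist_force: [0.1, -0.5, 0.6]
width: 0.0853
grip_force: 0.0
```

play_rows(
  plan=[
    [0, 0, 0, 0, 0, 0],
    [0, 0, 0, 0, 0, 0],
    [0, 0, 0, 0, 0, 0],
    [0, 0, 0, 0, 0, 0],
    [0, 0, 0, 0, 0, 0],
    [0, 0, 0, 0, 0, 0],
    [0, 0, 0, 0, 0, 0],
    [0, 0, 0, 0, 0, 0],
  ],
  claw=1,
  grip_force=50,
)

```text
time: 21.55
eef_pos: [0.348, 0.2974, 0.0875]
eef_rot: [0.545, 0.839, 0.0, 0.0]
wrist_force: [-1.7, -0.7, 6.5]
width: 0.0229
grip_force: 48.6
```

```bash
python3 -c "
from h import *
st();tow((.3478,.298,.087))"
```

```text
t 21.6 stand mm [-177.8   92.8   87.5] yaw_y 24.0 tz [ 0.001  0.    -1.   ] j [ 0.55  0.32 -0.62  0.63  0.    1.7 ] F [-1.7 -0.7  6.5] w 0.0229 g 48.6
shift [0.7 0.  0.5]
```

play_rows(
  plan=[
    [0, 0, -10, 0, 0, 0],
    [0, 0, -20, 0, 0, 0],
    [0, 0, -35, 0, 0, 0],
    [0, 0, -40, 0, 0, 0],
    [0, 0, -30, 0, 0, 0],
    [0, 0, -15, 0, 0, 0],
    [0, 0, 0, 0, 0, 0],
    [0, 0, 0, 0, 0, 0],
  ],
)

```text
time: 22.35
eef_pos: [0.3475, 0.297, 0.2364]
eef_rot: [0.545, 0.839, -0.0, -0.0]
wrist_force: [-0.2, -0.8, -3.5]
width: 0.0226
grip_force: 49.7
```

```bash
cat >> h.py <<'E'
E
python3 -c "
from h import *
st();to(0,35,237)"
```

```text
t 22.4 stand mm [-178.5   92.6  236.4] yaw_y 24.0 tz [-0. -0. -1.] j [ 0.55  0.15 -0.41  1.01 -0.    1.7 ] F [-0.2 -0.8 -3.5] w 0.0226 g 49.7
shift [-58.6 178.2  -0.7]
```

play_rows(
  plan=[
    [-5, 15, 0, 0, 0, 0],
    [-9, 28, 0, 0, 0, 0],
    [-10, 30, 0, 0, 0, 0],
    [-10, 30, 0, 0, 0, 0],
    [-10, 30, 0, 0, 0, 0],
    [-9, 28, 0, 0, 0, 0],
    [-5, 17, 0, 0, 0, 0],
    [0, 0, 0, 0, 0, 0],
    [0, 0, 0, 0, 0, 0],
    [0, 0, 0, 0, 0, 0],
  ],
)

```text
time: 23.35
eef_pos: [0.533, 0.3163, 0.2357]
eef_rot: [0.544, 0.839, -0.001, -0.001]
wrist_force: [0.1, 0.3, -2.8]
width: 0.0228
grip_force: 49.7
```

```bash
python3 -c "
from h import *
st();to(0,35,237)
a=snapshot('scene');cv2.imwrite('pics/s8.png',a);cv2.imwrite('pics/v8.png',cv2.resize(a[130:270,190:340],None,fx=4,fy=4,interpolation=cv2.INTER_CUBIC))
for y in (35,): 
  for z in (237,217,150,119.5,35): print(z,(proj('scene',wld(0,y,z))-[190,130])*4)
"
```

```text
t 23.4 stand mm [ -0.9  35.8 235.7] yaw_y 24.0 tz [-0.002 -0.001 -1.   ] j [0.42 0.46 0.02 1.13 0.   1.57] F [ 0.1  0.3 -2.8] w 0.0228 g 49.7
shift [-0.8  0.9 -1.3]
237 [[255.02980905 131.72588821]]
217 [[257.2009631  157.27708208]]
150 [[264.17869925 239.21074977]]
119.5 [[267.21198909 274.74145741]]
35 [[275.18377486 367.87218219]]
```

View pics/v8.png

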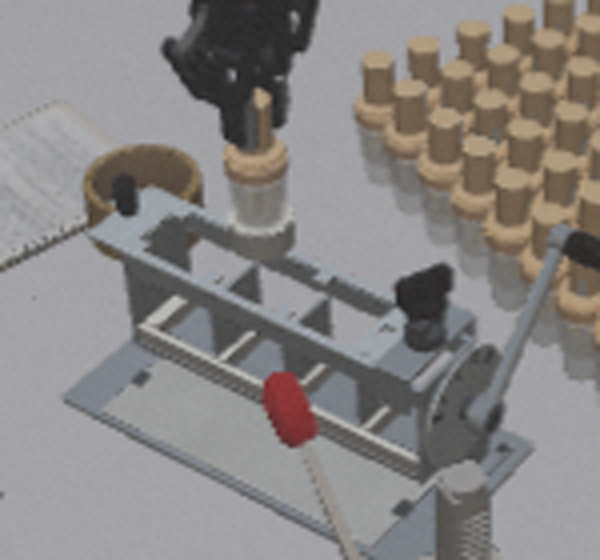

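v8: the bottle hangs at puck (263,230) on the projected pocket-2 axis, and the gate is open. Lowering it.

play_rows(
  plan=[
    [0, 0, 10, 0, 0, 0],
    [0, 0, 20, 0, 0, 0],
    [0, 0, 20, 0, 0, 0],
    [0, 0, 20, 0, 0, 0],
    [0, 0, 15, 0, 0, 0],
    [0, 0, 8, 0, 0, 0],
    [0, 0, 0, 0, 0, 0],
    [0, 0, 0, 0, 0, 0],
  ],
)

```text
time: 24.2
eef_pos: [0.5342, 0.3168, 0.1442]
eef_rot: [0.545, 0.839, 0.0, 0.0]
wrist_force: [0.2, -0.1, -1.9]
width: 0.0226
grip_force: 49.7
```

```bash
python3 -c "
from h import *
st();to(0,35,122)"
```

```text
t 24.2 stand mm [  0.4  35.8 144.2] yaw_y 24.0 tz [ 0.001  0.    -1.   ] j [ 0.42  0.52 -0.12  0.93 -0.    1.57] F [ 0.2 -0.1 -1.9] w 0.0226 g 49.7
shift [-0.8 -0.4 22.2]
```

play_rows(
  plan=[
    [0, 0, 5, 0, 0, 0],
    [0, 0, 5, 0, 0, 0],
    [0, 0, 4, 0, 0, 0],
    [0, 0, 3, 0, 0, 0],
    [0, 0, 2, 0, 0, 0],
    [0, 0, 2, 0, 0, 0],
    [0, 0, 0, 0, 0, 0],
  ],
)

```text
time: 24.9
eef_pos: [0.5341, 0.3167, 0.1227]
eef_rot: [0.545, 0.839, 0.0, 0.0]
wrist_force: [-0.3, -0.0, -2.5]
width: 0.0231
grip_force: 49.8
```

```bash
python3 -c "
from h import *
st();to(0,35,122)"
```

```text
t 24.9 stand mm [  0.3  35.7 122.7] yaw_y 24.0 tz [ 0.  0. -1.] j [ 0.42  0.54 -0.15  0.88  0.    1.57] F [-0.3 -0.  -2.5] w 0.0231 g 49.8
shift [-0.7 -0.3  0.7]
```

play_rows(
  plan=[
    [0, 0, 1, 0, 0, 0],
    [0, 0, 1, 0, 0, 0],
    [0, 0, 0, 0, 0, 0],
  ],
)

```text
time: 25.2
eef_pos: [0.5344, 0.3168, 0.1225]
eef_rot: [0.545, 0.839, 0.001, 0.0]
wrist_force: [-3.6, -1.5, 8.8]
width: 0.0227
grip_force: 51.0
```

play_rows(
  plan=[
    [0, 0, 0, 0, 0, 0],
    [0, 0, 0, 0, 0, 0],
    [0, 0, 0, 0, 0, 0],
    [0, 0, 0, 0, 0, 0],
    [0, 0, -10, 0, 0, 0],
    [0, 0, -30, 0, 0, 0],
    [0, 0, -40, 0, 0, 0],
    [0, 0, -30, 0, 0, 0],
    [0, 0, 0, 0, 0, 0],
    [0, 0, 0, 0, 0, 0],
  ],
  claw=-1,
)

```text
time: 26.2
eef_pos: [0.5346, 0.3169, 0.2318]
eef_rot: [0.545, 0.839, 0.001, 0.001]
wrist_force: [0.0, -0.2, -0.6]
width: 0.0849
grip_force: 0.0
```

Run:
```python
from h import *
st();tow((.688,-.0207,.24))
a=snapshot('scene');cv2.imwrite('pics/s9.png',a)
# orange mask for bottle in the pocket & B
for nm,(x,y,w,h) in (("pocket2",(225,140,60,70)),("B",(355,235,45,70))):
    H=cv2.cvtColor(a[y:y+h,x:x+w],cv2.COLOR_BGR2HSV); m=cv2.inRange(H,(6,65,50),(28,255,255))
    n,l,s,c=cv2.connectedComponentsWithStats(m)
    print(nm,[(s[i][:5]+[x,y,0,0,0]).tolist() for i in range(1,n) if s[i][4]>40])
print(proj("scene",wld(0,35,149)),proj("scene",wld(0,35,105)))
```

```text
t 26.2 stand mm [  0.8  35.7 231.8] yaw_y 24.0 tz [ 0.002  0.001 -1.   ] j [ 0.42  0.46  0.01  1.12 -0.    1.57] F [ 0.  -0.2 -0.6] w 0.0849 g 0.0
shift [-370.8    2.8   -8.1]
pocket2 [[279, 143, 6, 19, 82], [225, 167, 15, 14, 128], [250, 188, 14, 19, 176]]
B [[359, 235, 14, 5, 60], [370, 252, 15, 24, 256]]
[[256.06988221 190.09816647]] [[257.1560397  202.81631274]]
```

Run:
```python
import numpy as np
from scipy.optimize import least_squares
D=[(1.118,.3269,-.1935,.1721,.5218,.2306),(.08,.41,.16,.6013,.1193,.3202),(.08,.47,-.08,.6017,.1199,.1882),(.13,.70,.22,.6969,.1621,.1517),(1.06,.23,-.07,.1876,.4874,.3307),(.21,.5,-.11,.5842,.1988,.1593),(.57,.49,.07,.4951,.4017,.2398),(.95,.09,-.46,.1848,.3865,.2452),(.55,.32,-.62,.348,.2974,.0875),(.42,.54,-.15,.5341,.3167,.1227)]
D=np.array(D); d=.0737
r=np.sqrt(D[:,3]**2+D[:,4]**2-d**2); z=D[:,5]; a,b=D[:,1],D[:,2]
f=lambda p:np.r_[p[0]+p[1]*np.sin(a)+p[2]*np.cos(a-b)-r, p[3]+p[1]*np.cos(a)-p[2]*np.sin(a-b)-z]
s=least_squares(f,[.05,.4,.4,.2]);p=s.x;print(p.round(3),abs(s.fun).max())
R=np.hypot(.688,.0207);rr=np.sqrt(R**2-d*d)
for zt in (.25,.087):
    q=least_squares(lambda q:[p[0]+p[1]*np.sin(q[0])+p[2]*np.cos(q[0]-q[1])-rr,p[3]+p[1]*np.cos(q[0])-p[2]*np.sin(q[0]-q[1])-zt],[.6,0]).x
    print(zt,q,"elbow r",p[1]*np.sin(q[0]),"fore drop",p[2]*np.sin(q[0]-q[1]))
```

```text
[ 0.034  0.513  0.399 -0.058] 0.021473054110908496
0.25 [0.55926858 0.2372161 ] elbow r 0.2719603614043989 fore drop 0.1264237760864731
0.087 [0.71036014 0.0546483 ] elbow r 0.33426019558113795 fore drop 0.2435390467315074
```

play_rows(
  plan=[
    [-20, 0, -15, 0, 0, 0],
    [-35, 0, 0, 0, 0, 0],
    [-35, 0, 0, 0, 0, 0],
    [-35, 0, 0, 0, 0, 0],
    [-35, 0, 0, 0, 0, 0],
    [-35, 0, 0, 0, 0, 0],
    [-35, 0, 0, 0, 0, 0],
    [-35, 0, 0, 0, 0, 0],
    [-35, 0, 0, 0, 0, 0],
    [-35, 1, 0, 0, 0, 0],
    [-35, 2, 0, 0, 0, 0],
    [0, 0, 30, 0, 0, 0],
    [0, 0, 30, 0, 0, 0],
    [0, 0, 0, 0, 0, 0],
    [0, 0, 0, 0, 0, 0],
  ],
)

```text
time: 27.75
eef_pos: [0.6862, -0.0199, 0.1843]
eef_rot: [0.545, 0.839, -0.001, -0.002]
wrist_force: [0.3, -0.8, 0.5]
width: 0.0854
grip_force: 0.0
```

Run:
```python
from h import *
st();tow((.688,-.0207,.087))
a=snapshot('scene')
H=cv2.cvtColor(a[235:305,355:400],cv2.COLOR_BGR2HSV); m=cv2.inRange(H,(6,65,50),(28,255,255))
n,l,s,c=cv2.connectedComponentsWithStats(m); print([(s[i][:5]+[355,235,0,0,0]).tolist() for i in range(1,n) if s[i][4]>40])
```

```text
t 27.8 stand mm [   4.2 -333.7  184.3] yaw_y 24.0 tz [-0.004  0.    -1.   ] j [-0.14  0.62  0.15  1.11 -0.    1.02] F [ 0.3 -0.8  0.5] w 0.0854 g 0.0
shift [-1.6  1.7 97.3]
[[370, 252, 15, 24, 255]]
```

play_rows(
  plan=[
    [-1, 1, 30, 0, 0, 0],
    [0, 0, 34, 0, 0, 0],
    [0, 0, 33, 0, 0, 0],
    [0, 0, 0, 0, 0, 0],
    [0, 0, 0, 0, 0, 0],
  ],
)

```text
time: 28.3
eef_pos: [0.6893, -0.0204, 0.0903]
eef_rot: [0.544, 0.839, 0.0, 0.0]
wrist_force: [-0.0, -0.4, -0.1]
width: 0.0855
grip_force: 0.0
```

play_rows(
  plan=[
    [0, 0, 0, 0, 0, 0],
    [0, 0, 0, 0, 0, 0],
    [0, 0, 0, 0, 0, 0],
    [0, 0, 0, 0, 0, 0],
    [0, 0, 0, 0, 0, 0],
    [0, 0, 0, 0, 0, 0],
    [0, 0, 0, 0, 0, 0],
    [0, 0, 0, 0, 0, 0],
  ],
  claw=1,
  grip_force=50,
)

```text
time: 29.1
eef_pos: [0.6887, -0.0211, 0.0897]
eef_rot: [0.545, 0.839, -0.0, 0.0]
wrist_force: [-2.5, -1.5, 5.7]
width: 0.0228
grip_force: 48.9
```

play_rows(
  plan=[
    [0, 0, -10, 0, 0, 0],
    [0, 0, -20, 0, 0, 0],
    [0, 0, -35, 0, 0, 0],
    [0, 0, -40, 0, 0, 0],
    [0, 0, -35, 0, 0, 0],
    [0, 0, -30, 0, 0, 0],
    [0, 0, -20, 0, 0, 0],
    [0, 0, 0, 0, 0, 0],
    [0, 0, 0, 0, 0, 0],
  ],
)

```text
time: 30.0
eef_pos: [0.6885, -0.0205, 0.2781]
eef_rot: [0.545, 0.839, -0.0, -0.0]
wrist_force: [0.2, -0.4, -3.2]
width: 0.0229
grip_force: 49.4
```

Run:
```python
from h import *
st();to(0,-27,277)
```

```text
t 30.0 stand mm [   6.1 -335.1  278.1] yaw_y 24.0 tz [-0.  0. -1.] j [-0.14  0.58  0.33  1.32  0.    1.01] F [ 0.2 -0.4 -3.2] w 0.0229 g 49.4
shift [308.2  -4.5   1.2]
```

play_rows(
  plan=[
    [0, 0, -15, 0, 0, 0],
    [15, 0, 0, 0, 0, 0],
    [30, 0, 0, 0, 0, 0],
    [35, -1, 0, 0, 0, 0],
    [35, -1, 0, 0, 0, 0],
    [35, -1, 0, 0, 0, 0],
    [35, 0, 0, 0, 0, 0],
    [35, -1, 0, 0, 0, 0],
    [35, 0, 0, 0, 0, 0],
    [30, 0, 0, 0, 0, 0],
    [23, 0, 0, 0, 0, 0],
    [0, 0, 0, 0, 0, 0],
    [0, 0, 0, 0, 0, 0],
    [0, 0, 0, 0, 0, 0],
  ],
)

```text
time: 31.4
eef_pos: [0.5593, 0.2587, 0.2927]
eef_rot: [0.545, 0.839, -0.001, -0.0]
wrist_force: [0.7, -0.4, -2.0]
width: 0.0224
grip_force: 49.3
```

Run:
```python
from h import *
st();to(0,-27,122)
a=snapshot('scene');cv2.imwrite('pics/v10.png',cv2.resize(a[110:260,200:350],None,fx=4,fy=4,interpolation=cv2.INTER_CUBIC))
for z in (205,275): print((proj('scene',wld(0,-27,z))-[200,110])*4)
```

```text
t 31.4 stand mm [  0.  -27.6 292.7] yaw_y 24.0 tz [-0.001 -0.001 -1.   ] j [ 0.31  0.43  0.11  1.26 -0.    1.47] F [ 0.7 -0.4 -2. ] w 0.0224 g 49.3
shift [  0.6   0.2 170.7]
[[295.25797325 285.87175412]]
[[290.28128804 194.66263969]]
```

View pics/v10.png

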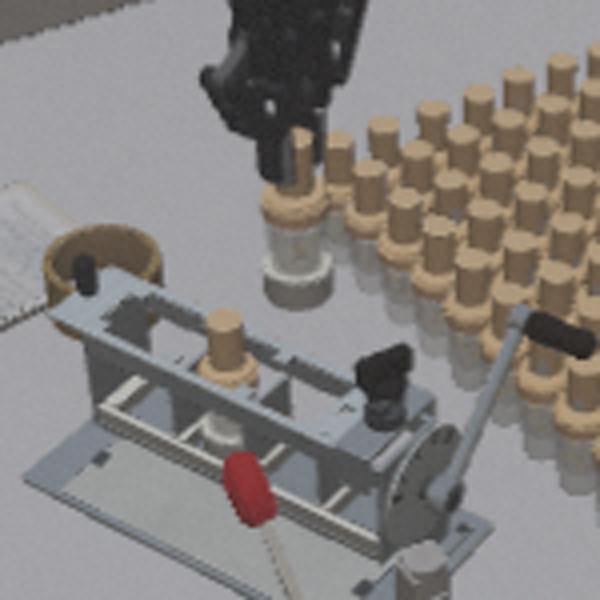

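v10: bottle A stands in pocket 2 at (225,370). Bottle B's puck is at (298,282), about 3 crop pixels right of the prediction, so I move it about 1.5 mm to +y and lower.

play_rows(
  plan=[
    [1.5, 0, 10, 0, 0, 0],
    [0, 0, 20, 0, 0, 0],
    [0, 0, 25, 0, 0, 0],
    [0, 0, 25, 0, 0, 0],
    [0, 0, 25, 0, 0, 0],
    [0, 0, 20, 0, 0, 0],
    [0, 0, 15, 0, 0, 0],
    [0, 0, 8, 0, 0, 0],
    [0, 0, 0, 0, 0, 0],
    [0, 0, 0, 0, 0, 0],
  ],
)

```text
time: 32.45
eef_pos: [0.5595, 0.2603, 0.146]
eef_rot: [0.545, 0.839, 0.0, 0.0]
wrist_force: [0.0, -0.1, -1.9]
width: 0.0229
grip_force: 49.3
```

Run:
```python
from h import *
st()
```

```text
t 32.5 stand mm [  0.8 -26.2 146. ] yaw_y 24.0 tz [ 0.  0. -1.] j [ 0.32  0.51 -0.13  0.93  0.    1.47] F [ 0.  -0.1 -1.9] w 0.0229 g 49.3
```

play_rows(
  plan=[
    [0, 0, 5, 0, 0, 0],
    [0, 0, 5, 0, 0, 0],
    [0, 0, 4, 0, 0, 0],
    [0, 0, 3, 0, 0, 0],
    [0, 0, 2, 0, 0, 0],
    [0, 0, 1, 0, 0, 0],
    [0, 0, 1, 0, 0, 0],
    [0, 0, 0, 0, 0, 0],
  ],
)

```text
time: 33.25
eef_pos: [0.5592, 0.2605, 0.1248]
eef_rot: [0.545, 0.839, 0.0, 0.0]
wrist_force: [-0.7, 0.4, -2.3]
width: 0.0228
grip_force: 49.6
```

Run:
```python
from h import *
st()
```

```text
t 33.2 stand mm [  0.6 -25.8 124.8] yaw_y 24.0 tz [ 0.  0. -1.] j [ 0.32  0.53 -0.16  0.88 -0.    1.47] F [-0.7  0.4 -2.3] w 0.0228 g 49.6
```

play_rows(
  plan=[
    [0, 0, 1, 0, 0, 0],
    [0, 0, 0.5, 0, 0, 0],
    [0, 0, 0, 0, 0, 0],
  ],
)

```text
time: 33.55
eef_pos: [0.5594, 0.2606, 0.1246]
eef_rot: [0.545, 0.839, 0.0, 0.0]
wrist_force: [-2.7, 0.0, 5.8]
width: 0.0227
grip_force: 50.3
```

play_rows(
  plan=[
    [0, 0, 0, 0, 0, 0],
    [0, 0, 0, 0, 0, 0],
    [0, 0, 0, 0, 0, 0],
    [0, 0, 0, 0, 0, 0],
    [0, 0, -10, 0, 0, 0],
    [0, 0, -30, 0, 0, 0],
    [0, 0, -40, 0, 0, 0],
    [0, 0, -30, 0, 0, 0],
    [0, 0, 0, 0, 0, 0],
    [0, 0, 0, 0, 0, 0],
  ],
  claw=-1,
)

```text
time: 34.55
eef_pos: [0.5596, 0.2606, 0.2344]
eef_rot: [0.545, 0.839, 0.001, 0.001]
wrist_force: [-1.0, -1.4, -0.3]
width: 0.085
grip_force: 0.0
```

```bash
cat > chk.py <<'E'
from h import *
a=snapshot('scene');x,y,w,h=240,170,50,60
H=cv2.cvtColor(a[y:y+h,x:x+w],cv2.COLOR_BGR2HSV); m=cv2.inRange(H,(6,65,50),(28,255,255))
n,l,s,c=cv2.connectedComponentsWithStats(m); print([(s[i][:5]+[x,y,0,0,0]).tolist() for i in range(1,n) if s[i][4]>30])
E
python3 - <<'E'
from chk import *
st();to(0,158,236)
print(proj("scene",[wld(0,35,149),wld(0,-27,149)]))
E
```

```text
[[250, 187, 14, 20, 176], [269, 197, 15, 19, 166]]
t 34.6 stand mm [  0.3 -25.8 233. ] yaw_y 24.0 tz [-0. -0. -1.] j [ 0.32  0.45 -0.    1.12  0.    1.47] F [ 0.2 -0.8  0.3] w 0.085 g 0.0
shift [183.8   0.7  -3. ]
[[256.06988221 190.09816647]
 [274.75015126 198.55686863]]
```

Both bottles are seated. Closing the gate next.

play_rows(
  plan=[
    [20, 0, 0, 0, 0, 0],
    [32, 0, 0, 0, 0, 0],
    [32, 0, 0, 0, 0, 0],
    [32, -1, 0, 0, 0, 0],
    [32, -1, 0, 0, 0, 0],
    [36, 0, 0, 0, 0, 0],
    [0, 0, 20, 0, 0, 0],
    [0, 0, 20, 0, 0, 0],
    [0, 0, 0, 0, 0, 0],
    [0, 0, 0, 0, 0, 0],
  ],
)

```text
time: 35.6
eef_pos: [0.4816, 0.4271, 0.192]
eef_rot: [0.545, 0.839, -0.001, -0.001]
wrist_force: [-0.1, -0.4, 0.1]
width: 0.0851
grip_force: 0.0
```

```bash
python3 -c "
from h import *
st();to(-1,158,125)"
```

```text
t 35.6 stand mm [ -3.4 157.9 192. ] yaw_y 24.0 tz [-0.003 -0.002 -1.   ] j [ 0.61  0.53  0.02  1.06 -0.    1.76] F [-0.1 -0.4  0.1] w 0.0851 g 0.0
shift [ 0.2  2.6 67. ]
```

play_rows(
  plan=[
    [0, 2, 20, 0, 0, 0],
    [0, 0, 25, 0, 0, 0],
    [0, 0, 22, 0, 0, 0],
    [0, 0, 0, 0, 0, 0],
    [0, 0, 0, 0, 0, 0],
  ],
)

```text
time: 36.1
eef_pos: [0.4847, 0.4285, 0.1271]
eef_rot: [0.545, 0.839, 0.0, 0.0]
wrist_force: [0.0, -0.0, 0.2]
width: 0.0856
grip_force: 0.0
```

play_rows(
  plan=[
    [0, 0, 0, 0, 0, 0],
    [0, 0, 0, 0, 0, 0],
    [0, 0, 0, 0, 0, 0],
    [0, 0, 0, 0, 0, 0],
    [0, 0, 0, 0, 0, 0],
    [0, 0, 0, 0, 0, 0],
    [0, 0, 0, 0, 0, 0],
    [0, 0, 0, 0, 0, 0],
  ],
  claw=1,
  grip_force=40,
)

```text
time: 36.9
eef_pos: [0.4823, 0.4278, 0.1267]
eef_rot: [0.544, 0.839, -0.001, -0.001]
wrist_force: [-6.7, -3.1, 8.0]
width: 0.0144
grip_force: 39.1
```

play_rows(
  plan=[
    [-4, 0, 0, 0, 0, 0],
    [-5, 0, 0, 0, 0, 0],
    [-5, 0, 0, 0, 0, 0],
    [-5, 0, 0, 0, 0, 0],
    [-5, 0, 0, 0, 0, 0],
    [-4, 0, 0, 0, 0, 0],
    [-3, 0, 0, 0, 0, 0],
    [-2, 0, 0, 0, 0, 0],
    [-1, 0, 0, 0, 0, 0],
    [0, 0, 0, 0, 0, 0],
    [0, 0, 0, 0, 0, 0],
  ],
)

```text
time: 38.0
eef_pos: [0.4949, 0.3994, 0.1268]
eef_rot: [0.544, 0.839, 0.0, -0.003]
wrist_force: [-7.8, 3.5, 6.0]
width: 0.0143
grip_force: 39.1
```

```bash
python3 -c "
from h import *
st()"
```

```text
t 38.0 stand mm [ -2.4 127.2 126.8] yaw_y 24.1 tz [-0.005  0.004 -1.   ] j [ 0.56  0.56 -0.09  0.91  0.01  1.71] F [-7.8  3.5  6. ] w 0.0143 g 39.1
```

play_rows(
  plan=[
    [-2, 0, 0, 0, 0, 0],
    [0, 0, 0, 0, 0, 0],
    [0, 0, 0, 0, 0, 0],
  ],
)

```text
time: 38.3
eef_pos: [0.4949, 0.3993, 0.1268]
eef_rot: [0.543, 0.84, 0.001, -0.005]
wrist_force: [-10.9, 8.2, 5.6]
width: 0.0146
grip_force: 39.0
```

```bash
python3 -c "
from h import *
st()"
```

```text
t 38.3 stand mm [ -2.4 127.1 126.8] yaw_y 24.2 tz [-0.007  0.008 -1.   ] j [ 0.56  0.56 -0.1   0.91  0.01  1.71] F [-10.9   8.2   5.6] w 0.0146 g 39.0
```

play_rows(
  plan=[
    [3, 0, 0, 0, 0, 0],
    [0, 0, 0, 0, 0, 0],
  ],
)

```text
time: 38.5
eef_pos: [0.4949, 0.3994, 0.1267]
eef_rot: [0.544, 0.839, -0.001, -0.002]
wrist_force: [-8.8, 0.6, 7.7]
width: 0.0144
grip_force: 39.1
```

play_rows(
  plan=[
    [0, 0, 0, 0, 0, 0],
    [0, 0, 0, 0, 0, 0],
    [0, 0, 0, 0, 0, 0],
    [0, 0, 0, 0, 0, 0],
    [0, 0, -20, 0, 0, 0],
    [0, 0, -40, 0, 0, 0],
    [0, 0, -40, 0, 0, 0],
    [0, 0, -20, 0, 0, 0],
    [-30, 0, 0, 0, 0, 0],
    [-36, 0, 0, 0, 0, 0],
    [-36, 0, 0, 0, 0, 0],
    [-36, 0, 0, 0, 0, 0],
    [-36, 0, 0, 0, 0, 0],
    [-30, 0, 0, 0, 0, 0],
    [-18, 0, 0, 0, 0, 0],
    [0, 0, 0, 0, 0, 0],
    [0, 0, 0, 0, 0, 0],
  ],
  claw=-1,
)

```text
time: 40.2
eef_pos: [0.5878, 0.1959, 0.246]
eef_rot: [0.545, 0.839, 0.0, -0.0]
wrist_force: [-0.6, 1.2, 0.2]
width: 0.0852
grip_force: 0.0
```

Run:
```python
from chk import *
st();to(-1,-94,169)
cv2.imwrite('pics/v11.png',cv2.resize(a[130:270,195:345],None,fx=4,fy=4,interpolation=cv2.INTER_CUBIC))
```

```text
[[250, 188, 14, 20, 169], [270, 196, 14, 22, 180]]
t 40.2 stand mm [  0.9 -95.9 246.1] yaw_y 24.1 tz [-0.     0.001 -1.   ] j [0.2  0.45 0.03 1.15 0.   1.35] F [-0.8  0.3  1.2] w 0.0854 g 0.0
shift [ 1.9 -1.9 77.1]
```

View pics/v11.png

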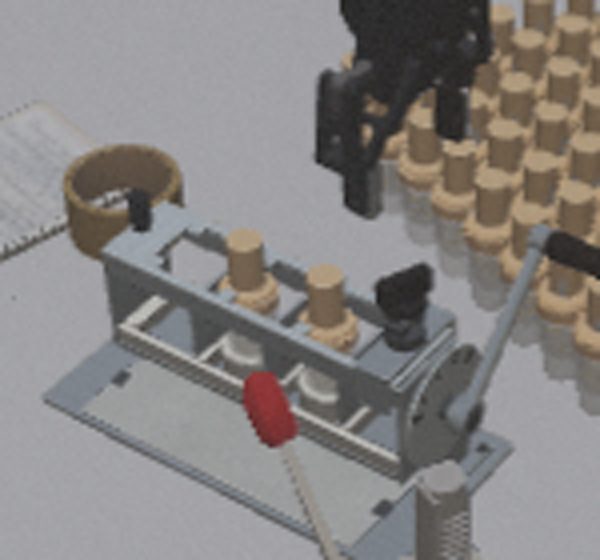

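v11: gate closed over the collars, knob at (140,210), plunger parked across at (403,300). Next the plunger is turned back.

play_rows(
  plan=[
    [2, -2, 10, 0, 0, -0.13],
    [0, 0, 10, 0, 0, -0.13],
    [0, 0, 0, 0, 0, -0.13],
    [0, 0, 0, 0, 0, -0.13],
    [0, 0, 0, 0, 0, -0.13],
    [0, 0, 0, 0, 0, -0.13],
    [0, 0, 0, 0, 0, -0.13],
    [0, 0, 0, 0, 0, -0.13],
    [0, 0, 0, 0, 0, -0.12],
    [0, 0, 20, 0, 0, 0],
    [0, 0, 20, 0, 0, 0],
    [0, 0, 17, 0, 0, 0],
    [0, 0, 0, 0, 0, 0],
    [0, 0, 0, 0, 0, 0],
  ],
)

```text
time: 41.65
eef_pos: [0.5848, 0.1977, 0.1694]
eef_rot: [-0.005, 1.0, 0.0, -0.0]
wrist_force: [-0.1, -0.2, 0.7]
width: 0.0857
grip_force: 0.0
```

play_rows(
  plan=[
    [0, 0, 0, 0, 0, 0],
    [0, 0, 0, 0, 0, 0],
    [0, 0, 0, 0, 0, 0],
    [0, 0, 0, 0, 0, 0],
    [0, 0, 0, 0, 0, 0],
    [0, 0, 0, 0, 0, 0],
    [0, 0, 0, 0, 0, 0],
    [0, 0, 0, 0, 0, 0],
  ],
  claw=1,
  grip_force=60,
)

```text
time: 42.45
eef_pos: [0.5856, 0.1973, 0.1697]
eef_rot: [-0.004, 1.0, 0.001, 0.0]
wrist_force: [-0.8, 2.8, 3.7]
width: 0.01
grip_force: 60.6
```

```bash
python3 -c "
from h import *
st()"
```

```text
t 42.5 stand mm [ -0.6 -94.4 169.7] yaw_y 90.5 tz [ 0.001  0.001 -1.   ] j [ 0.2   0.49 -0.1   0.98  0.    0.2 ] F [-0.8  2.8  3.7] w 0.01 g 60.6
```

Lift 2 mm, turn back, then lower.

play_rows(
  plan=[
    [0, 0, -2, 0, 0, 0],
    [0, 0, 0, 0, 0, 0],
    [0, 0, 0, 0, 0, 0.12],
    [0, 0, 0, 0, 0, 0.12],
    [0, 0, 0, 0, 0, 0.12],
    [0, 0, 0, 0, 0, 0.12],
    [0, 0, 0, 0, 0, 0.12],
    [0, 0, 0, 0, 0, 0.12],
    [0, 0, 0, 0, 0, 0.12],
    [0, 0, 0, 0, 0, 0.12],
    [0, 0, 0, 0, 0, 0.12],
    [0, 0, 0, 0, 0, 0.1],
    [0, 0, 0, 0, 0, 0],
    [0, 0, 0, 0, 0, 0],
  ],
)

```text
time: 43.85
eef_pos: [0.5847, 0.1963, 0.17]
eef_rot: [0.552, 0.834, -0.001, -0.001]
wrist_force: [1.0, 1.7, -7.4]
width: 0.0101
grip_force: 59.3
```

play_rows(
  plan=[
    [0, 0, 3, 0, 0, 0],
    [0, 0, 3, 0, 0, 0],
    [0, 0, 3, 0, 0, 0],
    [0, 0, 2, 0, 0, 0],
    [0, 0, 1, 0, 0, 0],
    [0, 0, 0, 0, 0, 0],
    [0, 0, 0, 0, 0, 0],
  ],
)

```text
time: 44.55
eef_pos: [0.5852, 0.1965, 0.1612]
eef_rot: [0.553, 0.833, 0.0, 0.0]
wrist_force: [-5.2, 0.7, 7.2]
width: 0.0098
grip_force: 61.2
```

```bash
python3 -c "
from h import *
st()"
```

```text
t 44.5 stand mm [ -1.3 -94.9 161.2] yaw_y 22.9 tz [ 0.001 -0.    -1.   ] j [ 0.2   0.5  -0.11  0.96 -0.    1.38] F [-5.2  0.7  7.2] w 0.0098 g 61.2
```

play_rows(
  plan=[
    [0, 0, 0, 0, 0, 0],
    [0, 0, 0, 0, 0, 0],
    [0, 0, 0, 0, 0, 0],
    [0, 0, 0, 0, 0, 0],
    [0, 0, -20, 0, 0, 0],
    [0, 0, -40, 0, 0, 0],
    [0, 0, -20, 0, 0, -0.02],
    [0, 0, 0, 0, 0, 0],
  ],
  claw=-1,
)

```text
time: 45.35
eef_pos: [0.5876, 0.197, 0.2429]
eef_rot: [0.545, 0.839, 0.002, 0.002]
wrist_force: [1.0, -1.0, -0.3]
width: 0.0852
grip_force: 0.0
```

Run:
```python
from chk import *
st()
b=cv2.imread("pics/s4.png") # plunger down reference
f=lambda i:cv2.resize(i[185:235,275:325],(400,400),interpolation=cv2.INTER_CUBIC)
cv2.imwrite('pics/v12.png',np.hstack([f(b),f(a)]))
```

```text
[[250, 188, 14, 20, 171], [270, 197, 14, 21, 182]]
t 45.4 stand mm [  0.  -95.2 240.8] yaw_y 24.0 tz [ 0.004  0.001 -1.   ] j [ 0.2   0.45  0.01  1.13 -0.    1.36] F [-0.2  0.2 -0.9] w 0.0855 g 0.0
```

View pics/v12.png

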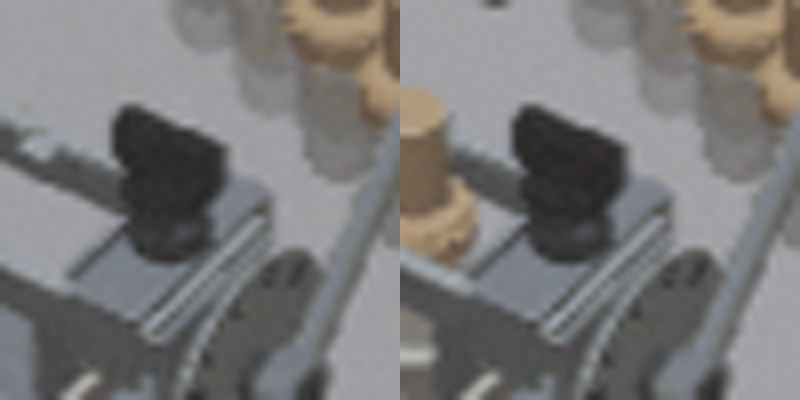

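v12: the plunger bar matches the initial down picture (175,170 against 575,170), so it is home. Now the lever.

Run:
```python
from h import *
to(87.5,-172,240)
t=np.linspace(0,1.93,21); a=np.pi/4-t; x=124*np.sin(a); z=124*np.cos(a)
print(np.c_[np.diff(x),-np.diff(z)].round(1).tolist())
```

```text
shift [-77.2  87.1   1.1]
[[-8.9, -8.0], [-9.6, -7.1], [-10.2, -6.2], [-10.8, -5.2], [-11.2, -4.1], [-11.6, -3.0], [-11.8, -1.9], [-11.9, -0.7], [-12.0, 0.4], [-11.9, 1.6], [-11.7, 2.7], [-11.3, 3.8], [-10.9, 4.9], [-10.4, 5.9], [-9.8, 6.9], [-9.1, 7.8], [-8.3, 8.6], [-7.4, 9.4], [-6.5, 10.1], [-5.5, 10.6]]
```

play_rows(
  plan=[
    [-15, 17, 0, 0, 0, 0],
    [-16, 18, 0, 0, 0, 0],
    [-16, 18, 0, 0, 0, 0],
    [-15, 18, 0, 0, 0, 0],
    [-15, 17, 0, 0, 0, 0],
    [0, 0, 0, 0, 0, 0],
    [0, 0, 0, 0, 0, 0],
  ],
)

```text
time: 46.1
eef_pos: [0.6963, 0.1618, 0.237]
eef_rot: [0.545, 0.839, -0.001, -0.001]
wrist_force: [-1.1, 1.1, 0.1]
width: 0.0853
grip_force: 0.0
```

```bash
python3 -c "
from h import *
st();to(87.5,-172,154)"
```

```text
t 46.1 stand mm [  86.5 -171.3  237. ] yaw_y 24.0 tz [-0.003 -0.    -1.   ] j [0.13 0.65 0.35 1.27 0.   1.28] F [-1.1  1.1  0.1] w 0.0853 g 0.0
shift [-0.8  1.3 83. ]
```

play_rows(
  plan=[
    [0, 1, 28, 0, 0, 0],
    [0, 0, 28, 0, 0, 0],
    [0, 0, 27, 0, 0, 0],
    [0, 0, 0, 0, 0, 0],
    [0, 0, 0, 0, 0, 0],
  ],
)

```text
time: 46.6
eef_pos: [0.6969, 0.1629, 0.1563]
eef_rot: [0.544, 0.839, -0.0, -0.001]
wrist_force: [-0.2, 0.4, 1.6]
width: 0.0852
grip_force: 0.0
```

play_rows(
  plan=[
    [0, 0, 0, 0, 0, 0],
    [0, 0, 0, 0, 0, 0],
    [0, 0, 0, 0, 0, 0],
    [0, 0, 0, 0, 0, 0],
    [0, 0, 0, 0, 0, 0],
    [0, 0, 0, 0, 0, 0],
    [0, 0, 0, 0, 0, 0],
    [0, 0, 0, 0, 0, 0],
  ],
  claw=1,
  grip_force=35,
)

```text
time: 47.4
eef_pos: [0.6968, 0.1617, 0.1567]
eef_rot: [0.545, 0.839, -0.001, -0.001]
wrist_force: [-5.1, -3.0, 5.2]
width: 0.0198
grip_force: 34.2
```

play_rows(
  plan=[
    [0, -8.9, -8.0, 0, 0, 0],
    [0, -9.6, -7.1, 0, 0, 0],
    [0, -10.2, -6.2, 0, 0, 0],
    [0, -10.8, -5.2, 0, 0, 0],
    [0, -11.2, -4.1, 0, 0, 0],
    [0, -11.6, -3.0, 0, 0, 0],
    [0, -11.8, -1.9, 0, 0, 0],
    [0, -11.9, -0.7, 0, 0, 0],
    [0, -12, 0.4, 0, 0, 0],
    [0, -11.9, 1.6, 0, 0, 0],
    [0, 0, 0, 0, 0, 0],
  ],
)

```text
time: 48.5
eef_pos: [0.5962, 0.1171, 0.1913]
eef_rot: [0.545, 0.839, -0.0, 0.0]
wrist_force: [-1.0, -2.0, -1.7]
width: 0.0198
grip_force: 35.1
```

```bash
python3 -c "
from h import *
st();print(np.array([124*np.sin(np.pi/4-.965),85+124*np.cos(np.pi/4-.965)-19]))"
```

```text
t 48.5 stand mm [ -23.1 -172.   191.3] yaw_y 24.0 tz [ 0.    -0.001 -1.   ] j [ 0.07  0.46 -0.1   1.02 -0.    1.23] F [-1.  -2.  -1.7] w 0.0198 g 35.1
[-22.15109076 188.00544733]
```

play_rows(
  plan=[
    [0, -11.7, 2.7, 0, 0, 0],
    [0, -11.3, 3.8, 0, 0, 0],
    [0, -10.9, 4.9, 0, 0, 0],
    [0, -10.4, 5.9, 0, 0, 0],
    [0, -9.8, 6.9, 0, 0, 0],
    [0, -9.1, 7.8, 0, 0, 0],
    [0, -8.3, 8.6, 0, 0, 0],
    [0, -7.4, 9.4, 0, 0, 0],
    [0, -6.5, 10.1, 0, 0, 0],
    [0, -5.5, 10.6, 0, 0, 0],
    [0, 0, 0, 0, 0, 0],
    [0, 0, 0, 0, 0, 0],
  ],
)

```text
time: 49.7
eef_pos: [0.5126, 0.0799, 0.1197]
eef_rot: [0.545, 0.839, -0.002, -0.001]
wrist_force: [-4.8, -5.8, 1.0]
width: 0.0198
grip_force: 35.4
```

```bash
python3 -c "
from h import *
s=st(); l=loc(s['eef_pos']); print('t est',np.pi/4-np.arctan2(l[0],l[2]+16.3-85))"
```

```text
t 49.7 stand mm [-114.6 -172.5  119.7] yaw_y 24.0 tz [-0.004 -0.002 -1.   ] j [ 0.01  0.38 -0.43  0.77 -0.    1.17] F [-4.8 -5.8  1. ] w 0.0198 g 35.4
t est 1.9374844879946729
```

play_rows(
  plan=[
    [0, 0, 0, 0, 0, 0],
    [0, 0, 0, 0, 0, 0],
    [0, 0, 0, 0, 0, 0],
    [0, 0, 0, 0, 0, 0],
    [0, 0, -20, 0, 0, 0],
    [0, 0, -40, 0, 0, 0],
    [0, 0, -40, 0, 0, 0],
    [0, 0, -40, 0, 0, 0],
    [0, 0, -30, 0, 0, 0],
    [20, 0, 0, 0, 0, 0],
    [40, 0, 0, 0, 0, 0],
    [40, -10, 0, 0, 0, 0],
    [40, -10, 0, 0, 0, 0],
    [40, -10, 0, 0, 0, 0],
    [40, -10, 0, 0, 0, 0],
    [40, -10, 0, 0, 0, 0],
    [40, -10, 0, 0, 0, 0],
    [40, -10, 0, 0, 0, 0],
    [40, -10, 0, 0, 0, 0],
  ],
  claw=-1,
)

```text
time: 51.6
eef_pos: [0.2856, 0.3968, 0.29]
eef_rot: [0.545, 0.839, 0.0, -0.0]
wrist_force: [0.6, 1.4, 0.1]
width: 0.0856
grip_force: 0.0
```

play_rows(
  plan=[
    [40, -20, 0, 0, 0, 0],
    [40, -20, 0, 0, 0, 0],
    [20, 0, 0, 0, 0, 0],
    [0, 0, 0, 0, 0, 0],
    [0, 0, 0, 0, 0, 0],
  ],
)

```text
time: 52.1
eef_pos: [0.2095, 0.4704, 0.2895]
eef_rot: [0.544, 0.839, -0.0, 0.0]
wrist_force: [-0.0, 0.6, -0.2]
width: 0.0851
grip_force: 0.0
```

Run:
```python
from h import *
st();a=snapshot("scene");b=snapshot("top")
f=lambda i,x,y:cv2.resize(i[y:y+150,x:x+130],(400,462),interpolation=cv2.INTER_CUBIC)
cv2.imwrite("pics/v13.png",np.hstack([f(a,200,150),f(b,165,190)]))
q=np.pi/4-1.92;P=wld(124*np.sin(q),-172,85+124*np.cos(q))
k=400/130;print((proj("scene",P)-[200,150])*k,(proj("top",P)-[165,190])*k+[400,0])
```

```text
t 52.1 stand mm [-235.2  306.9  289.5] yaw_y 24.1 tz [ 0.    -0.001 -1.   ] j [ 1.01  0.23 -0.18  1.17 -0.    2.16] F [-0.   0.6 -0.2] w 0.0851 g 0.0
[[292.93248071 305.40948464]] [[823.32043003 172.15449856]]
```

View pics/v13.png

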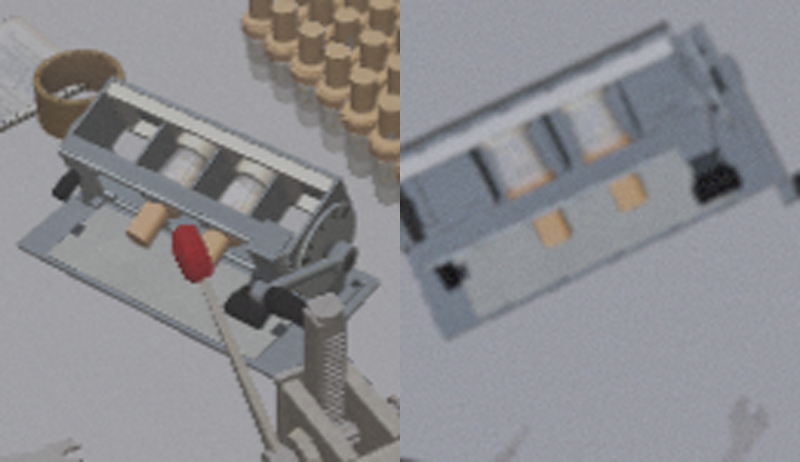

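v13: the cradle is tipped, with both caps at (150,222) and (215,245) and the bottles held. The handle is at (290,304), against (293,305) predicted for 110°.

```bash
python3 -c "
from rig import workorder
print(workorder.close_job())"
```

```text
the job is handed in; nothing more can be done
None
```

I handed the job in with both sample bottles (only two were present) in pockets 1 and 2, the gate closed and locked by the plunger, the cradle left at about 110 degrees, and the arm clear; the hand-in returned no verdict.

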